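Swap the short moulding on the carving board for a spare from the rack

ROBOT

A 7-joint arm with a two-finger parallel gripper is mounted at the origin on the work surface. World frame = base frame: x ahead of the robot, y to its left, z up, the work surface at z = 0. Lengths are in m, angles in rad, forces in N, time in s.
With the tool pointing down it reaches from about 0.425 to 0.925 m from the base axis. Payload 6.8 kg.
Tool frame: the origin (TCP) lies at the very end of the fingers, on their centre line; the grasp point (between the pads) lies 19 mm behind it; x points along the fingers, z is the direction in which the jaws open and shut, and the axes are right-handed (so a half turn about x gives the same grasp; the last joint's range is limited). The gripper opens to 88 mm and grips with 3 to 60 N. Pads are 20 mm wide; open, the fingers measure 115 mm over their backs; the gripper's body (75 mm by 178 mm) begins 61 mm behind the grasp point.
Start: joints at [1.046, 0.477, 0.022, 1.555, -0.011, 1.109, -0.083], TCP at [0.273, -0.617, 0.223] pointing down, gripper open.
Joint ranges: [-2.96, 2.96], [-0.34, 2.1], [-1.41, 1.46], [0.24, 2.44], [-1.37, 4.51], [0.17, 1.92], [-2.96, 2.96]. Speed limits (rad/s): [2.39, 2.39, 3.14, 3.14, 3.14, 3.14, 3.14].

INTERFACE

Orientations are given as a unit quaternion [x, y, z, w].
In Python, from rig import state, snapshot, hand_in gives the robot as it stands. The module is installed in compiled form; this text tells all that it offers.
- The arm moves only by the tool step_arm, never from a script. Its argument "motion" is a list of rows, each a list of 7 numbers: the opening, from 0 (shut) to 1 (fully open), then the shift along the tool's x, y, z in mm, then the turn, a rotation vector about the tool's x, y, z in degrees. A call has 1 to 8 rows; each row is the pose to reach, as a shift and turn from the pose commanded when the call began, along the tool's axes at that moment; what a row does not reach only later rows make up. A row lasts 1/12 s, in which the tool goes at most 41.7 mm and 7.16 degrees, less where a joint would pass 70% of its speed; a pose out of reach is approached as far as the arm can. A call with a gripper value outside its range is refused whole. The fingers move at their own pace and stop on an object; "newtons" is the grip in N (left out, the last holds). Time passes only in rows, so rows that repeat a pose let the fingers close. It gives the time, the measured TCP pose, the force and the opening at its end, in the units of the state.
- state(): the state, without advancing time (a new reading comes with each control period).
- snapshot(name): name is "side" or "top" or "wrist"; returns a dict with "pixels" (480x640x3 uint8, blue, green, red), "fx", "fy", "cx", "cy" (pixels), "R" (3x3) and "t" (3): a world point X has camera coordinates R X + t; the wrist camera has in their place "mount" (4x4, takes a point from camera to tool coordinates, whose origin is the TCP and whose axes are the tool frame's). Camera axes: x right, y down, z forward; pixel columns grow to the right and rows downward; lengths in m; the calibration is good to about 2 mm. A picture is of the moment at which its call begins: read the wrist's pose just before it. There is no depth.
- hand_in(): hands the job in, once; it reports no verdict.
The state is a dict: "time_s": time; "qpos": joint angles; "qvel": joint speeds; "joint_efforts": joint torques, N m; "eef_pos": TCP position; "orientation": TCP orientation; "force": force on the tool from outside, world axes, zero at the start; "torque": the same for the moment, N m; "width": finger opening in m.
Only numpy, scipy, OpenCV 4.12 (cv2) and the standard library are available. Lean on these libraries where they do the work, as an engineer would, in place of code of your own. Each camera call takes 0.05 s, during which the arm holds its last target.

TASK

One of the four stepped oak mouldings set out on the carving board was sawn short: take it off the board and set it down in the offcuts crate. Then slide the top moulding off the stack of spares, out from under the shelves of the bench rack where the hand only gets in at a slant, without shifting the two beneath it; lay it in the empty place on the board with its raised face up and push it endways right up against the stop batten like the other three. Set the two pieces down rather than dropping them, and leave everything else on the bench where it is.

Things in the scene. Friction and masses are not known exactly. Their poses are not given: they have to be found in the camera images.
- board: Carving board, plywood 170 (x) x 360 (y) x 15 mm, fixed. Origin: centre of its underside, on the bench. Stop batten along its far (+x) edge, inner face at x = +69 mm, top 34 mm above the bench. Four places 84 mm apart along y, each for a moulding lying along x. Blocks 5 mm high, x = +9 to +69 mm, part the places and leave 54 mm for each; the near half is plain. Mouldings lie 38 mm apart.
- place0 (a point): Place 0 of the carving board (y = -126 mm in the board's frame): where the centre (half-way up) of a full-length moulding is when it lies there 1 mm off the stop. Axes as the board's.
- place1 (a point): Place 1 of the carving board (y = -42 mm in the board's frame): where the centre (half-way up) of a full-length moulding is when it lies there 1 mm off the stop. Axes as the board's.
- place2 (a point): Place 2 of the carving board (y = 42 mm in the board's frame): where the centre (half-way up) of a full-length moulding is when it lies there 1 mm off the stop. Axes as the board's.
- place3 (a point): Place 3 of the carving board (y = 126 mm in the board's frame): where the centre (half-way up) of a full-length moulding is when it lies there 1 mm off the stop. Axes as the board's.
- short_mid (a point): The short one of the four mouldings on the board; which place it lies in changes. Stepped oak moulding only 105 mm long (x), 46 mm wide (y), 26 mm high: sides 22 mm high, then a raised face 30 mm wide, 4 mm high. About 0.1 kg. Point: its centre, 13 mm above its underside; z up out of the face. Its +x end is at the stop.
- rail_a_mid (a point): One of the three good mouldings on the board; stays there. Stepped oak moulding 140 mm long (x), 46 mm wide (y), 26 mm high: sides 22 mm high, then a raised face 30 mm wide, 4 mm high. About 0.1 kg. Point: its centre, 13 mm above its underside; z up out of the face.
- rail_b_mid (a point): One of the three good mouldings on the board; stays there. Stepped oak moulding 140 mm long (x), 46 mm wide (y), 26 mm high: sides 22 mm high, then a raised face 30 mm wide, 4 mm high. About 0.1 kg. Point: its centre, 13 mm above its underside; z up out of the face.
- rail_c_mid (a point): One of the three good mouldings on the board; stays there. Stepped oak moulding 140 mm long (x), 46 mm wide (y), 26 mm high: sides 22 mm high, then a raised face 30 mm wide, 4 mm high. About 0.1 kg. Point: its centre, 13 mm above its underside; z up out of the face.
- rack: Plywood bench rack at the back, fixed, 180 deep (x) x 360 wide (y) x 275 mm high, open front and back. Origin: centre of its underside; front face at x = -90 mm, towards the robot. Lower bay 332 mm wide, floor at 40 mm, shelf above it at 140 mm; the upper shelves are flush with the front, so a tool pointing straight down hits them: lean it back to the robot by 25 to 40 degrees.
- spare_top_mid (a point): Top of the stack of three spares in the rack's lower bay, 22 mm of air above; x points into the rack, 26 to 34 mm of the near (-x) end stand out of its front. Stepped oak moulding 140 mm long (x), 46 mm wide (y), 26 mm high: sides 22 mm high, then a raised face 30 mm wide, 4 mm high. About 0.1 kg. Point: its centre, 13 mm above its underside; z up out of the face.
- spare_mid_mid (a point): Middle spare of the stack; stays. Stepped oak moulding 140 mm long (x), 46 mm wide (y), 26 mm high: sides 22 mm high, then a raised face 30 mm wide, 4 mm high. About 0.1 kg. Point: its centre, 13 mm above its underside; z up out of the face.
- spare_low_mid (a point): Bottom spare of the stack; stays. Stepped oak moulding 140 mm long (x), 46 mm wide (y), 26 mm high: sides 22 mm high, then a raised face 30 mm wide, 4 mm high. About 0.1 kg. Point: its centre, 13 mm above its underside; z up out of the face.
- crate: Offcuts crate of slatted wood on the right, fixed, open on top: outside 260 mm (x) by 200 mm (y) by 80 mm high, walls 9 mm, floor 8 mm thick. Origin at the centre of its underside. A small offcut (50 x 34 x 23 mm) lies in it by its far left (+x, +y) corner; the middle is free.
- gouge_a: Carving gouge, 237 mm long, 27 mm high, lying on the bench left of the board; origin at the ferrule, 115 mm from the handle's end, on the bench. Bystander.
- gouge_b: Second gouge like it, lying between board and crate. Bystander.
- mallet: Round carver's mallet standing on its head, 94 mm wide, 234 mm high, farther left; origin under its centre. Bystander.
- glue: White glue bottle, 64 mm across, 170 mm high, standing behind the board on the left; origin under its centre. Bystander.
Not all that is in view belongs to the job. What is shaped like the part that bears short_mid but black or purple is not meant.

How it is judged:
On the way, in this order (a step that is already met when the one before it is completed fails the run):
1. the short moulding lies in the offcuts crate, let go (x of short_mid in the frame of crate between -0.11 and 0.11 m and y of short_mid in the frame of crate between -0.08 and 0.08 m and z of short_mid in the frame of crate below 0.06 m and contact force between short and the fingers below 0.05 N), for 0.2 s.
2. the top spare has been drawn out clear of the rack's front (x of spare_top_mid in the frame of rack below -0.165 m and z of spare_top_mid in the frame of board above 0.04 m), for 0.1 s.
At the end, for the whole second after the job is handed in: Short piece at rest in the crate. Former top spare let go in the empty place: face up, flat (3 mm, 0.06 rad), centred within 6 mm, straight within 0.09 rad, end within 4 mm of the stop. Lower spares within 8 mm, the three good mouldings within 10 mm of where they were (all of step 1 and (y of spare_top_mid in the frame of place0 between -0.006 and 0.006 m or y of spare_top_mid in the frame of place1 between -0.006 and 0.006 m or y of spare_top_mid in the frame of place2 between -0.006 and 0.006 m or y of spare_top_mid in the frame of place3 between -0.006 and 0.006 m) and x of spare_top_mid in the frame of board between -0.005 and 0.003 m and z of spare_top_mid in the frame of board between 0.025 and 0.031 m and angle between spare_top_mid's own z axis and vertical below 0.06 rad and angle between the x axis of spare_top_mid and the x axis of board, either way round below 0.09 rad and linear speed of each of spare_top, short below 0.02 m/s and contact force between spare_top and the fingers below 0.05 N and distance of each of spare_low_mid, spare_mid_mid from where it was at the start of the episode below 0.008 m and distance of each of rail_a_mid, rail_b_mid, rail_c_mid from where it was at the start of the episode below 0.01 m); the robot touches nothing.
It fails at once if one of the two lower spares is shifted by more than 8 mm (distance of any of spare_low_mid, spare_mid_mid from where it was at the start of the episode above 0.008 m).
It fails at once if one of the three good mouldings is shifted by more than 10 mm (distance of any of rail_a_mid, rail_b_mid, rail_c_mid from where it was at the start of the episode above 0.01 m).
It fails at once if the short moulding or the top spare is dropped (falls free at more than 0.6 m/s) ((contact force between short and anything else below 0.01 N and linear speed of short above 0.6 m/s) or (contact force between spare_top and anything else below 0.01 N and linear speed of spare_top above 0.6 m/s)).
It fails at once if a gouge, the mallet or the glue bottle is moved by more than 20 mm (distance of any of gouge_a, gouge_b, mallet, glue from where it was at the start of the episode above 0.02 m).
It also fails if it takes over 64 s, if anything falls off the work surface, if the arm or the gripper's body presses on something with over 40 N, if the wrist force passes 120 N, or if a joint passes its speed limit or range.

## Working session

There is one attempt and no reset: what is moved stays moved. The work goes in short steps, Python scripts to look and compute and a tool call to move; the robot and the scene stay as the last step left them, time stands still between calls to the robot, and variables do not carry over. Pictures are saved under pics/ and viewed, and the job is handed in when it is done.

Besides the shell and the picture viewer there is one more tool, called after ">>>" as name(argument=value, ...), one argument or row to a line, values as JSON. step_arm: Moves the arm, as the interface text tells. Its arguments: {"type":"object","properties":{"motion":{"type":"array","items":{"type":"array","items":{"type":"number"}}},"newtons":{"type":"number"}},"required":["motion"]}

```bash
mkdir -p pics; python3 - <<'E'
from rig import state,snapshot
import cv2,numpy as np,json
print(state())
for n in ("side","top","wrist"):
    s=snapshot(n); cv2.imwrite(f"pics/{n}0.png",s["pixels"])
    print(n,{k:(np.round(v,4).tolist() if not np.isscalar(v) else v) for k,v in s.items() if k!="pixels"})
E
```

```text
{'time_s': 0.0, 'qpos': array([ 1.04591896,  0.47779114,  0.02229857,  1.55645361, -0.01149515,
        1.1092906 , -0.08309566]), 'qvel': array([-8.68767596e-05, -1.09685164e-03,  1.29259850e-03, -6.08163903e-04,
        9.62567802e-05, -1.10619522e-03,  1.24221635e-03]), 'joint_efforts': array([-7.11572175e-04, -5.82859576e+01,  1.53476167e+00, -2.72615111e+01,
       -5.42487600e-02,  1.68948033e-02,  1.32426730e-04]), 'eef_pos': array([ 0.27301243, -0.61666015,  0.22168603]), 'orientation': array([ 0.3860353 ,  0.59319672, -0.3854079 ,  0.59207699]), 'force': array([ 0.68838921, -0.34608934,  0.23735787]), 'torque': array([ 0.01819994,  0.00871851, -0.06333309]), 'width': 0.08798144122235318}
side {'fx': 573.9352853825576, 'fy': 573.9352853825576, 'cx': 319.8825372303394, 'cy': 240.23753143104358, 'R': [[0.9327, -0.3608, 0.0015], [-0.2478, -0.6438, -0.724], [0.2622, 0.6748, -0.6898]], 't': [-0.5302, 0.284, 1.2928]}
top {'fx': 482.29412920334335, 'fy': 482.29412920334335, 'cx': 317.10489653942864, 'cy': 241.6821049491854, 'R': [[-0.0145, -0.9998, 0.0127], [-0.9876, 0.0123, -0.1566], [0.1564, -0.0148, -0.9876]], 't': [0.1099, 0.6338, 1.1649]}
wrist {'fx': 330.94574989869113, 'fy': 330.94574989869113, 'cx': 320.15375226510974, 'cy': 244.07627367591763, 'mount': [[-0.0017, -0.2635, 0.9647, -0.1622], [-0.0005, -0.9647, -0.2635, 0.0719], [1.0, -0.0009, 0.0015, 0.0002], [0.0, 0.0, 0.0, 1.0]]}
```

View pics/side0.png

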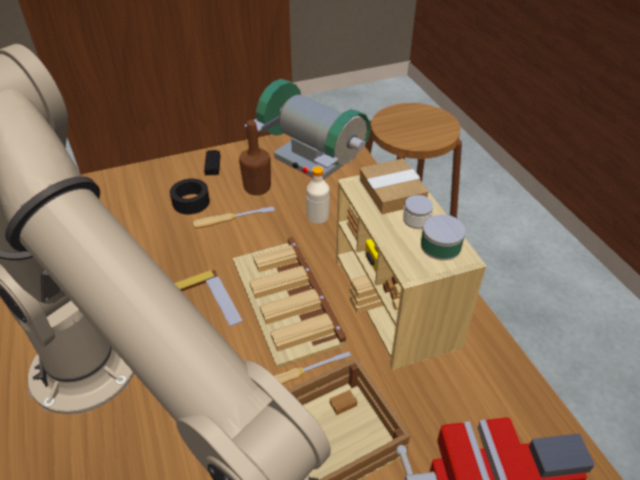

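View pics/top0.png

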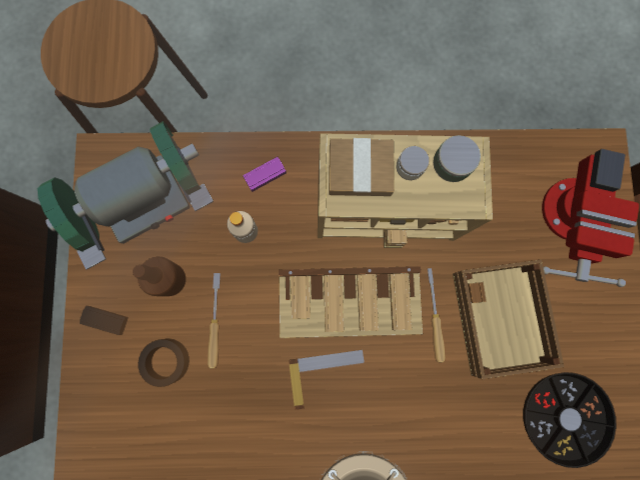

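View pics/wrist0.png

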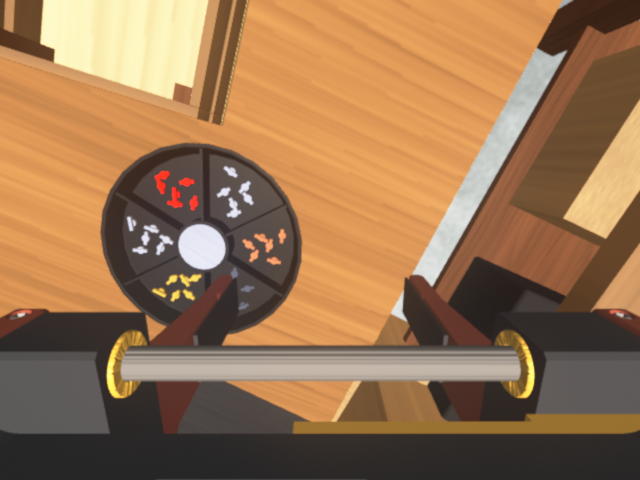

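Candidates for the short moulding in the top view are the four on the board at (301,297), (333,302), (368,302) and (401,301), the black block at (103,320), the purple block at (265,173) and the offcut in the crate at (477,292). The one at (301,297) is visibly shorter. I'll check it in a crop.

```bash
cat > h.py <<'E'
from rig import state,snapshot
import cv2,numpy as np
from scipy.spatial.transform import Rotation as Ro
def cam(n):
    st=state(); s=snapshot(n)
    if n=="wrist":
        M=np.array(s["mount"]); T=np.eye(4); T[:3,:3]=Ro.from_quat(st["orientation"]).as_matrix(); T[:3,3]=st["eef_pos"]
        W=np.linalg.inv(T@M); s["R"]=W[:3,:3]; s["t"]=W[:3,3]
    s["R"]=np.array(s["R"]); s["t"]=np.array(s["t"]); return s
def proj(s,X):
    c=np.atleast_2d(X)@s["R"].T+s["t"]; return np.c_[c[:,0]/c[:,2]*s["fx"]+s["cx"],c[:,1]/c[:,2]*s["fy"]+s["cy"]]
def ray(s,uv,z):
    uv=np.atleast_2d(uv).astype(float); d=np.c_[(uv[:,0]-s["cx"])/s["fx"],(uv[:,1]-s["cy"])/s["fy"],np.ones(len(uv))]@s["R"]
    C=-s["R"].T@s["t"]; k=(np.asarray(z)-C[2])/d[:,2]; return C+d*k[:,None]
def crop(s,x,y,w,h,f,name):
    im=cv2.resize(s["pixels"][y:y+h,x:x+w],None,fx=f,fy=f,interpolation=cv2.INTER_CUBIC); cv2.imwrite("pics/"+name,im)
E
python3 - <<'E'
from h import *
s=cam("top"); np.save("top.npy",s["pixels"])
crop(s,270,210,160,140,5,"c1.png")
crop(s,440,250,130,140,5,"c2.png")
s=cam("side"); crop(s,230,160,200,190,4,"c3.png")
E
```

```text
(no output)
```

View pics/c1.png

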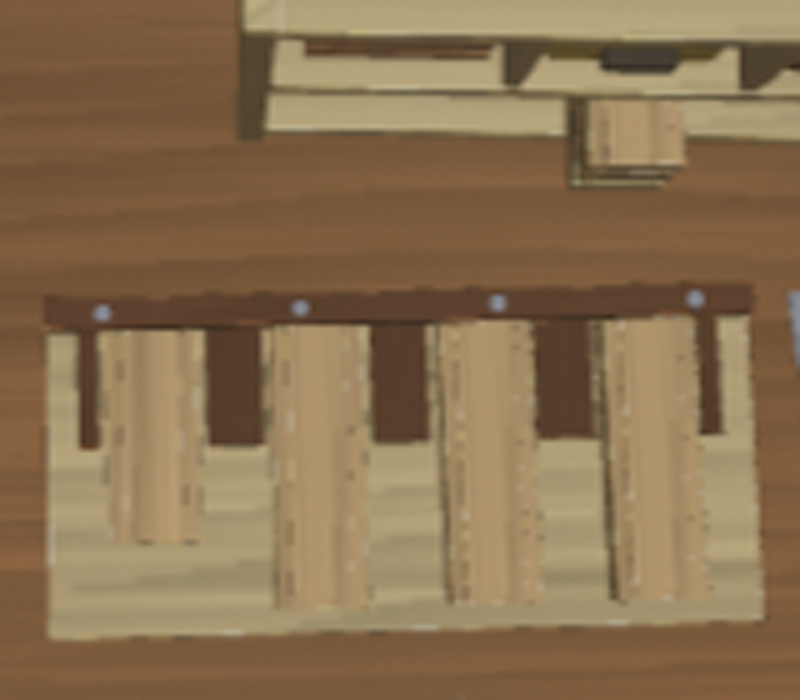

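View pics/c2.png

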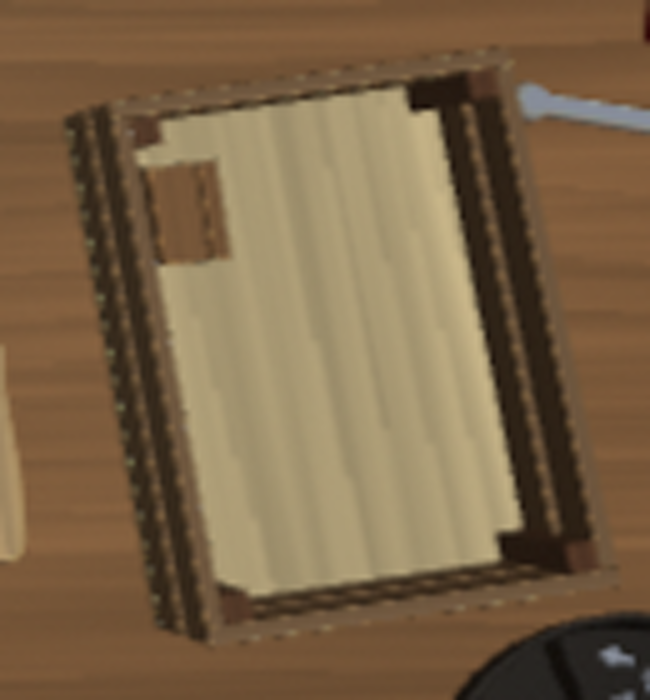

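View pics/c3.png

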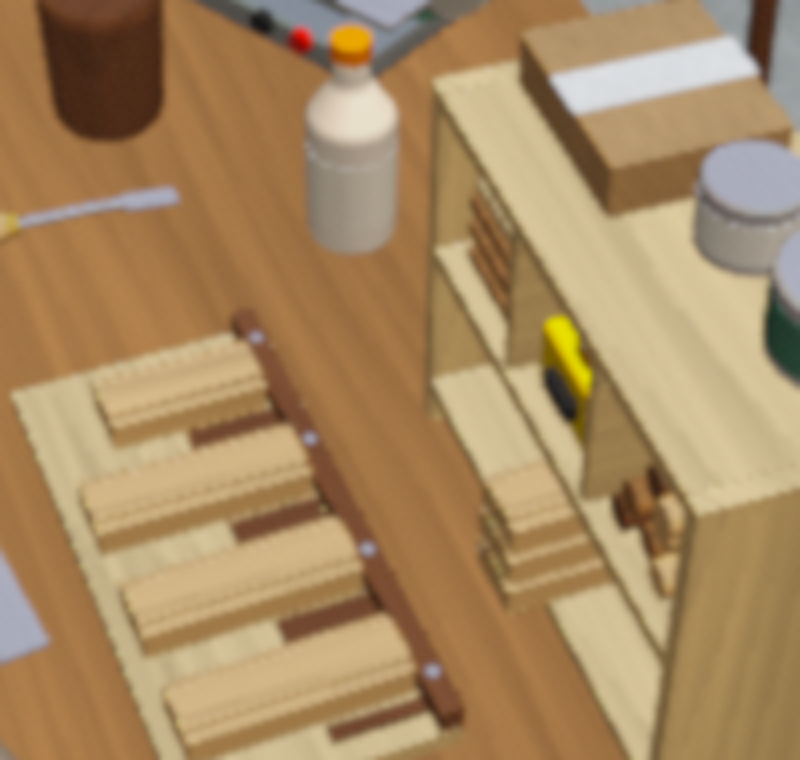

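```bash
cat > fit.py <<'E'
from h import *
from scipy.optimize import least_squares
s=cam("top"); P=lambda c,o:(np.array(c)+.5)/5-.5+np.array(o)
def fit(pts,pix,x0):
    pts=np.array(pts,float)
    f=lambda p:(proj(s,pts@Ro.from_euler("z",p[2]).as_matrix().T+[p[0],p[1],0])-pix).ravel()
    r=least_squares(f,x0,loss="soft_l1"); print(np.round(r.x,4),"yawdeg %.2f"%np.degrees(r.x[2])); print(np.round(r.fun.reshape(-1,2),1).tolist()); return r.x
o=(270,210)
b=fit([[-.085,.18,.015],[-.085,-.18,.015],[.009,.069,.02],[.009,.015,.02],[.009,-.015,.02],[.009,-.069,.02],[.009,.099,.02],[.009,-.099,.02]],
 P([[48,638],[764,620],[265,445],[372,442],[430,440],[538,437],[207,447],[592,436]],o),[.6,0,0])
print("crate");c=fit([[.13,.1,.08],[.13,-.1,.08],[-.13,-.1,.08],[-.13,.1,.08]],P([[115,103],[512,52],[617,578],[207,642]],(440,250)),[.6,-.4,0])
for n,l,z in (("short near",[[108,542],[203,541]],.037),("short far",[[100,329],[195,329]],.037),("r3",[[275,608],[369,606]],.037),("r2",[[447,603],[541,600]],.037),("r1",[[612,601],[709,597]],.037),("spare",[[587,164],[686,164],[587,100],[684,100]],.114)):
    w=ray(s,P(l,o),z); print(n,np.round(w,4).tolist())
R=Ro.from_euler("z",b[2]).as_matrix()
for i,y in enumerate((-.126,-.042,.042,.126)): print("place",i,R@[-.002,y,.028]+[b[0],b[1],0])
E
python3 fit.py
python3 - <<'E'
from h import *
s=cam("top"); crop(s,310,125,200,120,4,"c4.png")
E
```

```text
[0.4859 0.02   0.0112] yawdeg 0.64
[[0.1, 0.2], [-0.1, -0.0], [-0.0, -0.1], [-0.1, -0.0], [0.1, 0.1], [-0.3, 0.1], [-0.3, -0.2], [0.7, 0.0]]
crate
[ 0.4398 -0.3646  0.1117] yawdeg 6.40
[[-0.6, -0.9], [0.0, -0.8], [0.7, 2.1], [-0.1, 0.3]]
short near [[0.4465, 0.1681, 0.037], [0.4463, 0.121, 0.037]]
short far [[0.5523, 0.1715, 0.037], [0.5516, 0.1237, 0.037]]
r3 [[0.413, 0.0858, 0.037], [0.4133, 0.0393, 0.037]]
r2 [[0.4142, 0.0007, 0.037], [0.415, -0.046, 0.037]]
r1 [[0.414, -0.0812, 0.037], [0.4152, -0.1294, 0.037]]
spare [[0.6212, -0.0644, 0.114], [0.6206, -0.1118, 0.114], [0.6522, -0.0656, 0.114], [0.6516, -0.1122, 0.114]]
place 0 [ 0.48529552 -0.10598189  0.028     ]
place 1 [ 0.48435113 -0.0219872   0.028     ]
place 2 [0.48340674 0.06200749 0.028     ]
place 3 [0.48246235 0.14600218 0.028     ]
```

View pics/c4.png

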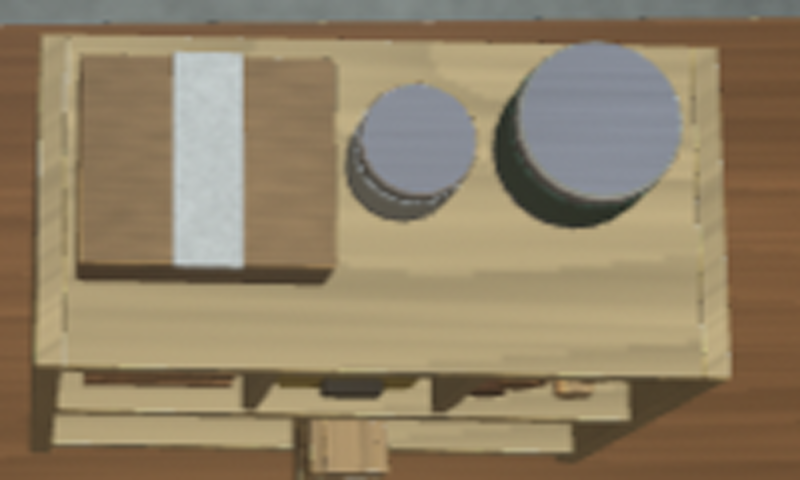

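```bash
cat >> h.py <<'E'
def down(yaw,lean=0):
    # tool x points down, leaned forward; tool z = +y (turned by yaw), tool y = back to robot
    l=np.radians(lean); x=np.array([np.sin(l),0,-np.cos(l)]); z=np.array([0,1.,0]); y=np.cross(z,x)
    return Ro.from_euler("z",yaw,degrees=True).as_matrix()@np.c_[x,y,z]
def go(pos,R):
    st=state(); R0=Ro.from_quat(st["orientation"]).as_matrix(); best=None
    for F in (np.eye(3),np.diag([1,-1,-1.])):
        rv=np.degrees(Ro.from_matrix(R0.T@R@F).as_rotvec())
        print("shift",np.round(R0.T@(np.array(pos)-st["eef_pos"])*1000,1).tolist(),"turn",np.round(rv,1).tolist())
    print("q",np.round(st["qpos"],2).tolist(),"pos",np.round(st["eef_pos"],4).tolist(),"F",np.round(st["force"],1).tolist(),"w",round(st["width"],4),"t",round(st["time_s"],2))
E
python3 - <<'E'
from h import *
print(np.round(Ro.from_quat(state()["orientation"]).as_matrix(),3))
go([.483,.146,.2],down(1.0))
E
cat >>fit.py <<'E'
print("rack");k=fit([[.09,.18,.275],[.09,-.18,.275],[-.09,-.18,.275],[-.09,.18,.275]],(np.array([[40,35],[718,48],[731,378],[34,365]])+.5)/4-.5+[310,125],[.74,0,0])
print(Ro.from_euler("z",k[2]).as_matrix()@[-.09,-.05,0]+[k[0],k[1],0])
E
python3 fit.py|tail -4
```

```text
[[-0.     0.914  0.405]
 [ 0.     0.405 -0.914]
 [-1.    -0.    -0.   ]]
shift [22.7, 500.8, -612.8] turn [-157.1, -0.0, -0.0]
shift [22.7, 500.8, -612.8] turn [22.9, -0.0, 0.0]
q [1.05, 0.48, 0.02, 1.56, -0.01, 1.11, -0.08] pos [0.2732, -0.6171, 0.2224] F [1.0, -0.2, -0.6] w 0.0878 t 0.35
rack
[ 0.7371 -0.0813 -0.0309] yawdeg -1.77
[[0.1, -0.4], [-0.2, -0.2], [-0.0, 0.3], [0.2, 0.3]]
[ 0.64564015 -0.12849264  0.        ]
```

>>> step_arm(
  motion=[
    [0.7,0,210,-257,-55,0,0],
    [0.7,0,210,-257,-55,0,0],
    [0.7,0,210,-257,-55,0,0],
    [0.7,0,210,-257,-55,0,0],
    [0.7,0,210,-257,-55,0,0],
    [0.7,0,210,-257,-55,0,0],
    [0.7,0,210,-257,-55,0,0],
    [0.7,0,210,-257,-55,0,0],
  ],
  newtons=25,
)

```text
time_s: 1.07
eef_pos: [0.3615, -0.2952, 0.223]
orientation: [0.066, 0.704, -0.067, 0.704]
force: [1.2, 0.8, -0.4]
width: 0.0617
```

```bash
python3 -c "
from h import *
go([.483,.146,.2],down(1.0))"
```

```text
shift [22.7, 456.1, 37.1] turn [-101.8, -0.0, 0.1]
shift [22.7, 456.1, 37.1] turn [78.2, 0.1, 0.0]
q [0.83, 0.15, -0.31, 2.02, 0.05, 0.98, 0.31] pos [0.3615, -0.2952, 0.223] F [1.2, 0.8, -0.4] w 0.0617 t 1.07
```

>>> step_arm(
  motion=[
    [0.7,0,300,24,-55,0,0],
    [0.7,0,300,24,-55,0,0],
    [0.7,0,300,24,-55,0,0],
    [0.7,0,300,24,-55,0,0],
    [0.7,0,300,24,-55,0,0],
    [0.7,0,300,24,-55,0,0],
    [0.7,0,300,24,-55,0,0],
    [0.7,0,300,24,-55,0,0],
  ],
)

```text
time_s: 1.73
eef_pos: [0.4441, -0.0007, 0.2237]
orientation: [-0.268, 0.653, 0.269, 0.655]
force: [1.0, -0.2, -0.5]
width: 0.0614
```

```bash
python3 -c "
from h import *
go([.483,.146,.2],down(1.0))"
```

```text
shift [24.1, 76.9, 130.7] turn [-46.3, 0.2, 0.1]
shift [24.1, 76.9, 130.7] turn [133.7, 0.1, -0.2]
q [0.48, 0.14, -0.66, 2.05, 0.1, 0.98, 0.54] pos [0.4441, -0.0007, 0.2237] F [1.0, -0.2, -0.5] w 0.0614 t 1.73
```

>>> step_arm(
  motion=[
    [0.7,70,77,131,-46.3,0,0],
    [0.7,70,77,131,-46.3,0,0],
    [0.7,70,77,131,-46.3,0,0],
    [0.7,70,77,131,-46.3,0,0],
    [0.7,70,77,131,-46.3,0,0],
    [0.7,70,77,131,-46.3,0,0],
    [0.7,70,77,131,-46.3,0,0],
    [0.7,70,77,131,-46.3,0,0],
  ],
)

```text
time_s: 2.4
eef_pos: [0.4837, 0.1391, 0.1524]
orientation: [-0.501, 0.499, 0.502, 0.499]
force: [-0.2, -0.3, -0.3]
width: 0.0613
```

```bash
python3 -c "
from h import *
go([.483,.146,.2],down(1.0))
s=cam('wrist'); cv2.imwrite('pics/w1.png',s['pixels'])
R=Ro.from_euler('z',.0112).as_matrix()
print(proj(s,[R@p+[.4859,.02,0] for p in ([.009,.153,.02],[.009,.099,.02],[-.085,.18,.015],[.009,.069,.02])]))
np.savez('w1.npz',**s)"
```

```text
shift [-47.6, 0.7, 6.9] turn [-0.7, 0.0, -0.0]
shift [-47.6, 0.7, 6.9] turn [179.3, -0.0, -0.0]
q [0.28, 0.4, -0.83, 1.99, 0.37, 0.91, 0.83] pos [0.4837, 0.1391, 0.1524] F [-0.2, -0.3, -0.3] w 0.0613 t 2.4
[[357.58038777 245.02340185]
 [299.14041895 245.35273959]
 [390.84146801 138.34834343]
 [266.69682224 245.53557508]]
```

View pics/w1.png

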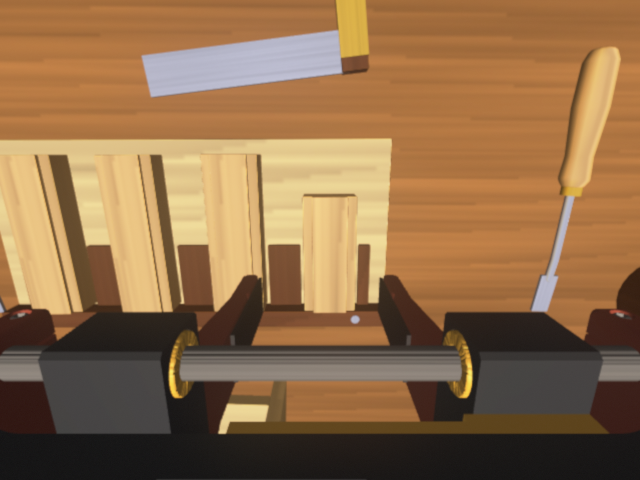

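```bash
python3 -c "
from h import *
s=np.load('w1.npz')
print(ray(s,[[303,196],[357,196],[303,311],[356,311],[303,311],[356,311]],[.037,.037,.037,.037,.041,.041]))
crop(s,250,120,160,200,4,'w1c.png')"
```

```text
[[0.44616265 0.12394055 0.037     ]
 [0.4459279  0.16911401 0.037     ]
 [0.55180806 0.12302679 0.037     ]
 [0.55153582 0.17184152 0.037     ]
 [0.54978775 0.12324819 0.041     ]
 [0.54951943 0.17135964 0.041     ]]
```

View pics/w1c.png

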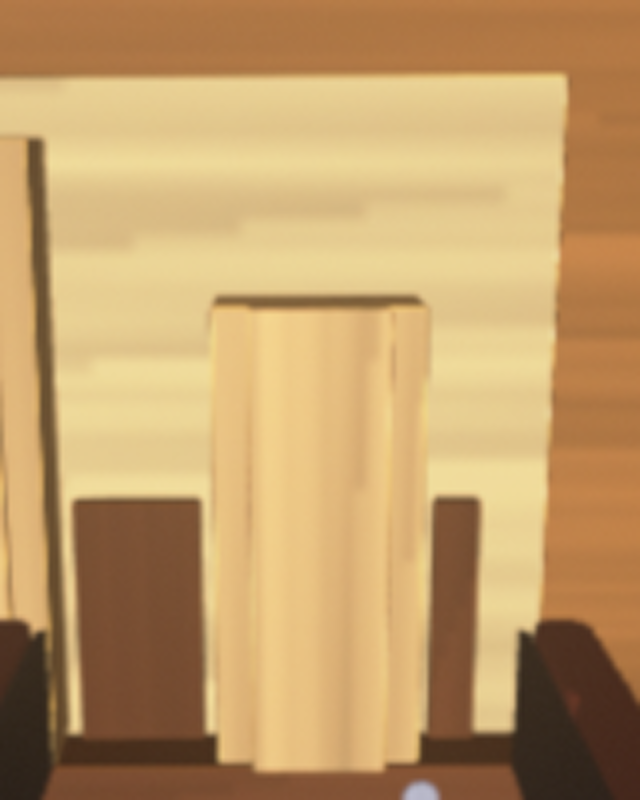

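The crop confirms the short moulding, in place 3. Its near end is at row 195 and columns 303–357 of the wrist view, centred at y≈0.147.

>>> step_arm(
  motion=[
    [0.7,0,0,8,0,0,0],
    [0.7,40,0,8,0,0,0],
    [0.7,80,0,8,0,0,0],
    [0.7,105,0,8,0,0,0],
    [0.7,120,0,8,0,0,0],
    [0.7,131,0,8,0,0,0],
    [0.2,131,0,8,0,0,0],
    [0.2,131,0,8,0,0,0],
  ],
)

```text
time_s: 3.12
eef_pos: [0.4839, 0.1473, 0.0218]
orientation: [0.501, -0.499, -0.501, -0.499]
force: [-0.1, -0.3, 0.1]
width: 0.0513
```

>>> step_arm(
  motion=[
    [0.2,0,0,0,0,0,0],
    [0.2,0,0,0,0,0,0],
    [0.2,0,0,0,0,0,0],
    [0.2,-10,0,0,0,0,0],
    [0.2,-40,0,0,0,0,0],
    [0.2,-80,0,0,0,0,0],
    [0.2,-120,0,0,0,0,0],
    [0.2,-160,0,0,0,0,0],
  ],
)

```text
time_s: 3.78
eef_pos: [0.483, 0.1469, 0.1841]
orientation: [-0.501, 0.499, 0.501, 0.499]
force: [0.8, -1.1, -1.3]
width: 0.0457
```

```bash
python3 -c "
from h import *
c=Ro.from_euler('z',.1117).as_matrix()@[-.014,0,0]+[.4398,-.3646,0]; print(c)
go([c[0],c[1],.19],down(6.4))
s=cam('wrist'); cv2.imwrite('pics/w2.png',s['pixels'])"
```

```text
[ 0.42588725 -0.36616055  0.        ]
shift [-6.0, 59.0, -512.9] turn [-6.2, 0.0, -0.0]
shift [-6.0, 59.0, -512.9] turn [173.8, -0.0, -0.0]
q [0.3, 0.36, -0.86, 1.95, 0.33, 0.97, 0.85] pos [0.483, 0.1469, 0.1841] F [0.8, -1.1, -1.3] w 0.0457 t 3.78
```

View pics/w2.png

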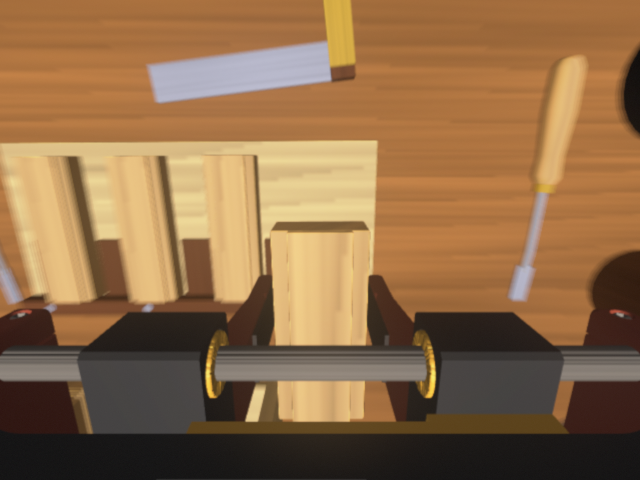

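>>> step_arm(
  motion=[
    [0.2,0,2,-20,0,0,0],
    [0.2,0,7,-60,0,0,0],
    [0.2,0,12,-100,-1,0,0],
    [0.2,0,17,-140,-2,0,0],
    [0.2,0,22,-180,-3,0,0],
    [0.2,0,27,-220,-4,0,0],
    [0.2,0,32,-260,-5,0,0],
    [0.2,0,37,-300,-6,0,0],
  ],
)

```text
time_s: 4.5
eef_pos: [0.4469, -0.1552, 0.1825]
orientation: [0.527, -0.472, -0.526, -0.472]
force: [0.2, -0.1, -0.5]
width: 0.0461
```

```bash
python3 -c "
from h import *
go([.426,-.366,.184],down(6.4))"
```

```text
shift [-1.3, 43.7, -207.3] turn [-0.2, -0.1, 0.0]
shift [-1.3, 43.7, -207.3] turn [179.8, 0.1, 0.1]
q [0.89, 0.28, -0.79, 2.03, 0.25, 0.93, 1.64] pos [0.4469, -0.1552, 0.1825] F [0.2, -0.1, -0.5] w 0.0461 t 4.5
```

>>> step_arm(
  motion=[
    [0.2,0,8,-40,0,0,0],
    [0.2,0,16,-80,0,0,0],
    [0.2,0,25,-120,0,0,0],
    [0.2,0,34,-160,0,0,0],
    [0.2,0,40,-190,0,0,0],
    [0.2,0,44,-207,0,0,0],
    [0.2,0,44,-207,0,0,0],
    [0.2,0,44,-207,0,0,0],
  ],
)

```text
time_s: 5.17
eef_pos: [0.4257, -0.3643, 0.1819]
orientation: [-0.526, 0.473, 0.526, 0.473]
force: [0.6, 0.3, -1.0]
width: 0.0458
```

```bash
python3 -c "
from h import *
go([.426,-.366,.016],down(6.4))
s=cam('wrist'); cv2.imwrite('pics/w3.png',s['pixels'])"
```

```text
shift [165.9, -0.0, -1.7] turn [-0.3, 0.0, 0.0]
shift [165.9, -0.0, -1.7] turn [179.7, 0.0, -0.0]
q [1.13, 0.41, -0.68, 1.84, 0.31, 0.99, 2.0] pos [0.4257, -0.3643, 0.1819] F [0.6, 0.3, -1.0] w 0.0458 t 5.17
```

View pics/w3.png

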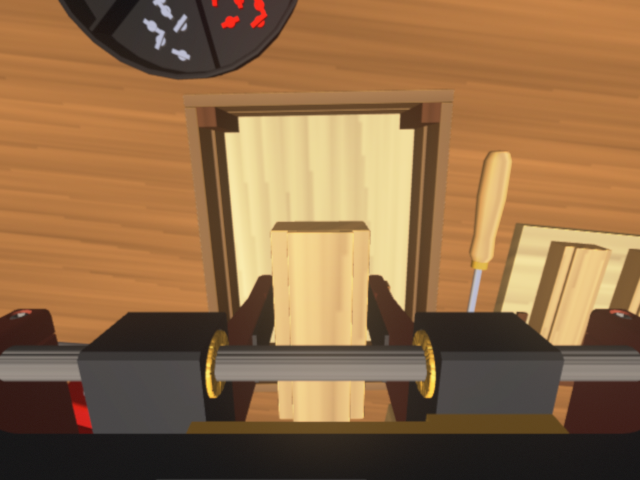

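>>> step_arm(
  motion=[
    [0.2,20,0,0,0,0,0],
    [0.2,55,0,0,0,0,0],
    [0.2,90,0,0,0,0,0],
    [0.2,120,0,0,0,0,0],
    [0.2,143,0,0,0,0,0],
    [0.2,155,0,0,0,0,0],
    [0.2,161,0,0,0,0,0],
    [0.2,166,0,0,0,0,0],
  ],
)

```text
time_s: 5.88
eef_pos: [0.427, -0.363, 0.016]
orientation: [0.527, -0.472, -0.526, -0.472]
force: [-0.7, -0.4, -0.0]
width: 0.0458
```

>>> step_arm(
  motion=[
    [0.2,1,0,0,0,0,0],
    [0.2,1,0,0,0,0,0],
    [0.7,1,0,0,0,0,0],
    [0.7,1,0,0,0,0,0],
    [0.7,1,0,0,0,0,0],
    [0.7,1,0,0,0,0,0],
  ],
)

```text
time_s: 6.38
eef_pos: [0.4264, -0.3642, 0.0152]
orientation: [0.526, -0.472, -0.526, -0.472]
force: [-0.9, -0.5, 0.0]
width: 0.0613
```

>>> step_arm(
  motion=[
    [0.7,-10,0,0,0,0,0],
    [0.7,-40,0,0,0,0,0],
    [0.7,-80,0,0,0,0,0],
    [0.7,-120,0,0,0,0,0],
    [0.7,-160,0,0,0,0,0],
    [0.7,-190,0,0,0,0,0],
    [0.7,-190,0,0,0,0,0],
  ],
)

```text
time_s: 6.97
eef_pos: [0.4296, -0.3654, 0.2122]
orientation: [0.53, -0.472, -0.522, -0.472]
force: [1.3, -0.9, 0.2]
width: 0.0613
```

```bash
python3 -c "
from h import *
go([.5,-.09,.2],down(0,32))
s=cam('wrist'); cv2.imwrite('pics/w4.png',s['pixels'])"
```

```text
shift [10.7, -99.6, 266.3] turn [6.2, 1.3, -31.5]
shift [10.7, -99.6, 266.3] turn [-167.4, 47.3, 1.9]
q [1.15, 0.38, -0.7, 1.81, 0.28, 1.04, 2.02] pos [0.4296, -0.3654, 0.2122] F [1.3, -0.9, 0.2] w 0.0613 t 6.97
```

View pics/w4.png

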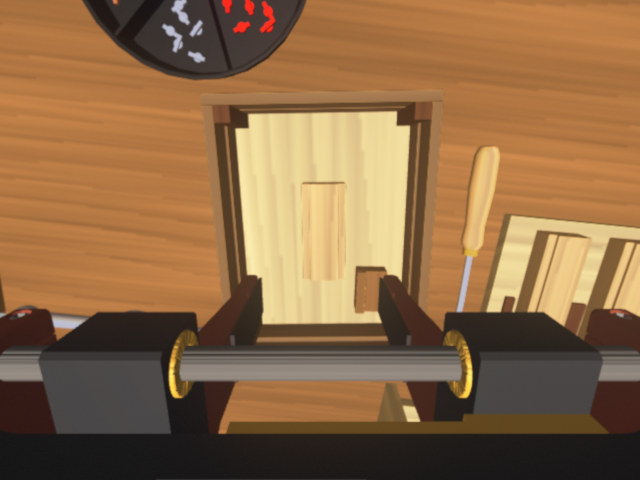

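>>> step_arm(
  motion=[
    [0.7,0,-15,40,1,0,-4],
    [0.7,0,-30,80,2,0,-8],
    [0.7,0,-45,120,3,0.5,-12],
    [0.7,5,-60,160,4,1,-18],
    [0.7,8,-80,200,6,1,-24],
    [0.7,10,-95,235,7,1.3,-30],
    [0.7,10,-100,266,8,1.3,-31.5],
    [0.7,10,-100,266,8,1.3,-31.5],
  ],
)

```text
time_s: 7.68
eef_pos: [0.4945, -0.0816, 0.1928]
orientation: [-0.607, 0.35, 0.342, 0.626]
force: [0.1, 0.2, 0.5]
width: 0.0613
```

```bash
python3 -c "
from h import *
go([.58,-.088,.16],down(-1.8,32))
s=cam('wrist'); cv2.imwrite('pics/w5.png',s['pixels'])"
```

```text
shift [72.5, -56.1, -5.0] turn [-0.1, 1.1, -0.7]
shift [72.5, -56.1, -5.0] turn [179.9, -1.0, -1.7]
q [0.93, 0.08, -0.87, 2.35, 0.08, 0.2, 1.55] pos [0.4945, -0.0816, 0.1928] F [0.1, 0.2, 0.5] w 0.0613 t 7.68
```

View pics/w5.png

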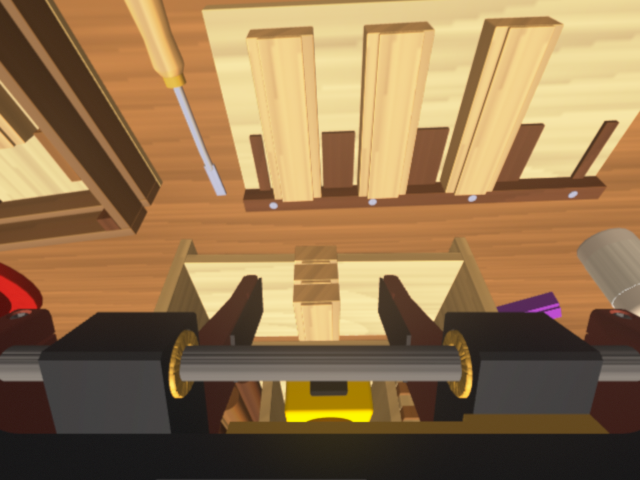

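```bash
python3 -c "
from h import *
s=cam('wrist'); np.savez('w5.npz',**s); crop(s,270,230,100,120,6,'w5c.png')"
```

```text
(no output)
```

View pics/w5c.png

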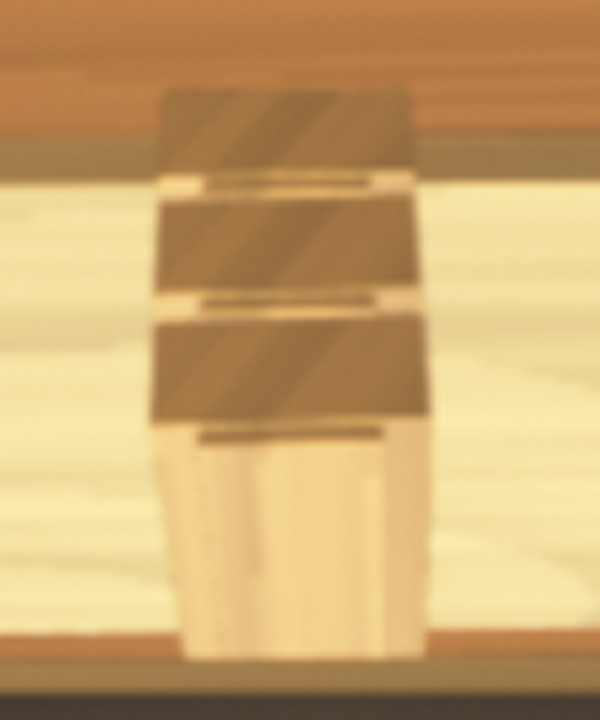

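```bash
python3 -c "
from h import *
s=np.load('w5.npz')
P=lambda c:(np.array(c)+.5)/6-.5+np.array([270,230])
print('top',ray(s,P([[150,422],[430,416],[185,655],[425,655]]),.114))
print('topbot',ray(s,P([[155,324],[423,318]]),.092))
print('mid',ray(s,P([[153,293],[424,287]]),.088))
print('low',ray(s,P([[157,198],[418,193]]),.066),ray(s,P([[163,92],[412,88]]),.04))
print('shelf',ray(s,P([[500,660],[500,690]]),.14))
"
```

```text
top [[ 0.61885512 -0.11083308  0.114     ]
 [ 0.61913772 -0.06568892  0.114     ]
 [ 0.69769708 -0.11047054  0.114     ]
 [ 0.7000011  -0.06479313  0.114     ]]
topbot [[ 0.62222012 -0.11111159  0.092     ]
 [ 0.62244412 -0.06553708  0.092     ]]
mid [[ 0.61880619 -0.11133539  0.088     ]
 [ 0.61905637 -0.06521531  0.088     ]]
low [[ 0.61987728 -0.11154438  0.066     ]
 [ 0.62035708 -0.06503705  0.066     ]] [[ 0.6200176  -0.1113854   0.04      ]
 [ 0.62070975 -0.06476572  0.04      ]]
shelf [[ 0.65179902 -0.05495073  0.14      ]
 [ 0.66244277 -0.05443418  0.14      ]]
```

```bash
python3 -c "
from h import *
go([.6115,-.088,.139],down(0,32));go([.638,-.088,.097],down(0,32))"
```

```text
shift [107.0, -70.0, 0.6] turn [-1.7, -0.1, -0.6]
shift [107.0, -70.0, 0.6] turn [178.3, -0.9, 0.1]
q [0.94, 0.08, -0.87, 2.34, 0.07, 0.2, 1.56] pos [0.496, -0.0864, 0.1939] F [-0.3, -0.1, 0.0] w 0.0614 t 7.78
shift [156.7, -70.7, 0.6] turn [-1.7, -0.1, -0.6]
shift [156.7, -70.7, 0.6] turn [178.3, -0.9, 0.1]
q [0.94, 0.08, -0.87, 2.34, 0.07, 0.2, 1.56] pos [0.496, -0.0864, 0.1939] F [-0.3, -0.1, 0.0] w 0.0614 t 7.78
```

>>> step_arm(
  motion=[
    [0.7,25,-18,0.6,-1.7,0,-0.6],
    [0.7,52,-35,0.6,-1.7,0,-0.6],
    [0.7,80,-53,0.6,-1.7,0,-0.6],
    [0.7,100,-67,0.6,-1.7,0,-0.6],
    [0.7,107,-70,0.6,-1.7,0,-0.6],
    [0.7,107,-70,0.6,-1.7,0,-0.6],
  ],
)

```text
time_s: 8.28
eef_pos: [0.6164, -0.0923, 0.1373]
orientation: [-0.617, 0.344, 0.341, 0.62]
force: [0.6, -0.3, -0.3]
width: 0.0615
```

```bash
python3 -c "
from h import *
go([.638,-.088,.097],down(0,32))
s=cam('wrist');cv2.imwrite('pics/w6.png',s['pixels'])
print(proj(s,[[.6205,-.088+a,z] for z in (.114,.092) for a in (-.023,.023)]))"
```

```text
shift [45.6, 3.0, 4.4] turn [-0.3, -0.2, 0.0]
shift [45.6, 3.0, 4.4] turn [179.7, 0.1, 0.2]
q [0.54, 0.36, -0.55, 2.17, 1.01, 0.18, 0.67] pos [0.6164, -0.0923, 0.1373] F [0.6, -0.3, -0.3] w 0.0615 t 8.28
[[289.17587065 264.95496378]
 [367.53630836 264.63420735]
 [291.39233475 237.85742224]
 [364.1756491  237.52739979]]
```

View pics/w6.png

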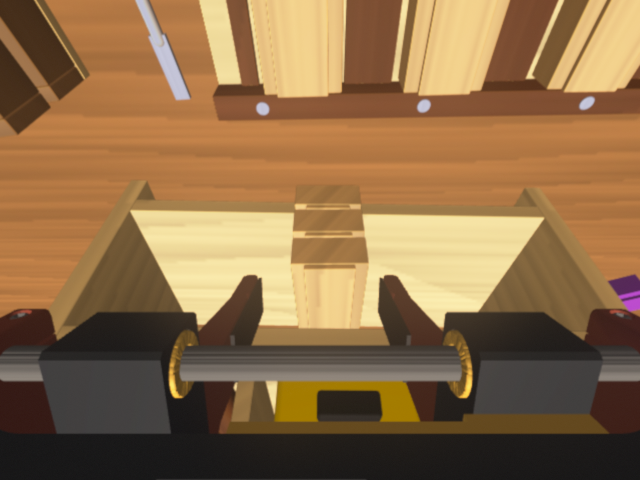

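```bash
python3 -c "
from h import *
go([.6155,-.088,.139],down(0,27));go([.637,-.088,.097],down(0,27))"
```

```text
shift [-0.6, -1.6, 4.1] turn [-0.4, -0.1, 5.0]
shift [-0.6, -1.6, 4.1] turn [179.5, 7.8, 0.2]
q [0.54, 0.36, -0.55, 2.18, 1.0, 0.18, 0.68] pos [0.6144, -0.0921, 0.1376] F [-0.3, 0.1, -0.7] w 0.0614 t 8.33
shift [46.4, 2.3, 4.2] turn [-0.4, -0.1, 5.0]
shift [46.4, 2.3, 4.2] turn [179.5, 7.8, 0.2]
q [0.54, 0.36, -0.55, 2.18, 1.0, 0.18, 0.68] pos [0.6144, -0.0921, 0.1376] F [-0.3, 0.1, -0.7] w 0.0614 t 8.33
```

>>> step_arm(
  motion=[
    [0.7,-1,0,2,0,0,3],
    [0.7,-1,0,2,0,0,5],
    [0.7,-1,0,2,0,0,5],
    [0.7,-1,0,2,0,0,5],
  ],
)

```text
time_s: 8.67
eef_pos: [0.6117, -0.0906, 0.141]
orientation: [-0.602, 0.371, 0.366, 0.605]
force: [0.4, -0.8, -1.1]
width: 0.0612
```

```bash
python3 -c "
from h import *
go([.637,-.088,.097],down(0,27))"
```

```text
shift [50.7, -2.4, 2.8] turn [-0.5, -0.2, 0.1]
shift [50.7, -2.4, 2.8] turn [179.5, 0.2, 0.3]
q [0.68, 0.4, -0.74, 2.11, 0.81, 0.34, 0.89] pos [0.6117, -0.0906, 0.141] F [0.4, -0.8, -1.1] w 0.0612 t 8.67
```

>>> step_arm(
  motion=[
    [0.7,0,-2,2.5,0,0,0],
    [0.7,15,-2,2.5,0,0,0],
    [0.7,30,-2,2.5,0,0,0],
    [0.7,42,-2,2.5,0,0,0],
    [0.7,50,-2,2.5,0,0,0],
    [0.7,50,-2,2.5,0,0,0],
  ],
)

```text
time_s: 9.17
eef_pos: [0.6356, -0.0863, 0.0959]
orientation: [-0.602, 0.371, 0.368, 0.604]
force: [0.5, -0.6, 0.0]
width: 0.0617
```

```bash
python3 -c "
from h import *
go([.637,-.088,.097],down(0,27))
s=cam('wrist');cv2.imwrite('pics/w7.png',s['pixels'])
s=cam('side');crop(s,300,200,160,160,5,'s7.png')"
```

```text
shift [-0.4, -1.7, -1.7] turn [-0.3, -0.1, -0.0]
shift [-0.4, -1.7, -1.7] turn [179.7, -0.0, 0.2]
q [0.52, 0.48, -0.58, 2.09, 0.98, 0.28, 0.72] pos [0.6356, -0.0863, 0.0959] F [0.5, -0.6, 0.0] w 0.0617 t 9.17
```

View pics/w7.png

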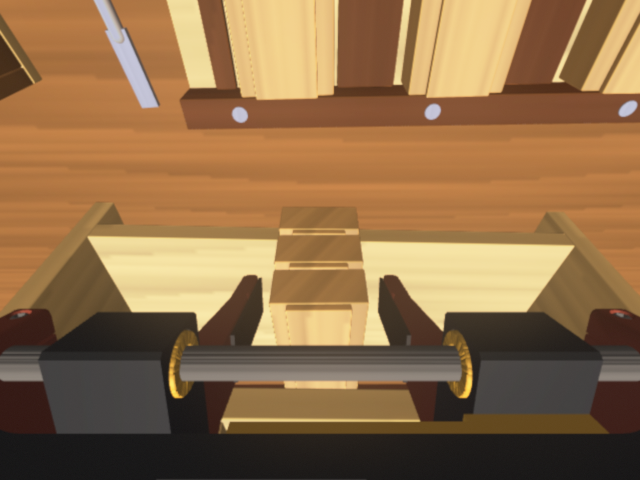

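View pics/s7.png

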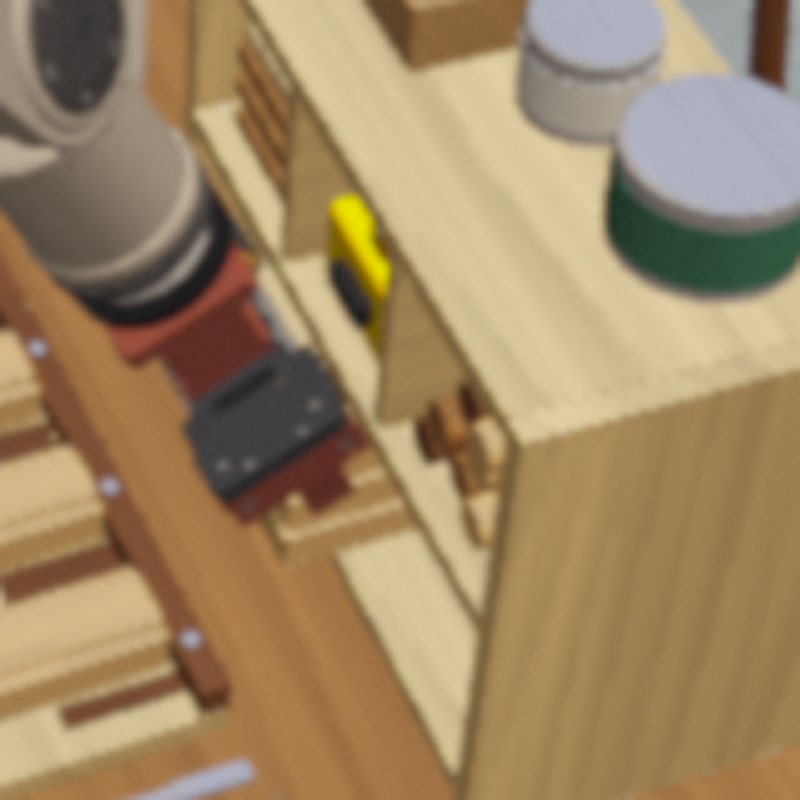

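>>> step_arm(
  motion=[
    [0.7,-1,-1.5,-1.5,0,0,0],
    [0.7,-1,-1.5,-1.5,0,0,0],
    [0.3,-1,-1.5,-1.5,0,0,0],
    [0.3,-1,-1.5,-1.5,0,0,0],
    [0.3,-1,-1.5,-1.5,0,0,0],
    [0.3,-1,-1.5,-1.5,0,0,0],
    [0.3,-1,-1.5,-1.5,0,0,0],
  ],
  newtons=50,
)

```text
time_s: 9.85
eef_pos: [0.6375, -0.088, 0.0991]
orientation: [-0.602, 0.371, 0.367, 0.604]
force: [-1.9, 0.2, 4.2]
width: 0.0457
```

```bash
python3 -c "
from h import *
p=state()['eef_pos']
go(p+[0,0,.004],down(0,27))
go(p+[-.125,0,.01],down(0,27))
s=cam('wrist');cv2.imwrite('pics/w8.png',s['pixels'])"
```

```text
shift [-3.6, -1.8, -0.0] turn [-0.3, -0.2, 0.1]
shift [-3.6, -1.8, -0.0] turn [179.7, 0.2, 0.2]
q [0.54, 0.48, -0.59, 2.09, 0.97, 0.28, 0.74] pos [0.6375, -0.088, 0.0991] F [-1.9, 0.2, 4.2] w 0.0457 t 9.85
shift [-65.9, 106.7, -0.7] turn [-0.3, -0.2, 0.1]
shift [-65.9, 106.7, -0.7] turn [179.7, 0.2, 0.2]
q [0.54, 0.48, -0.59, 2.09, 0.97, 0.28, 0.74] pos [0.6375, -0.088, 0.0991] F [-1.9, 0.2, 4.2] w 0.0457 t 9.85
```

View pics/w8.png

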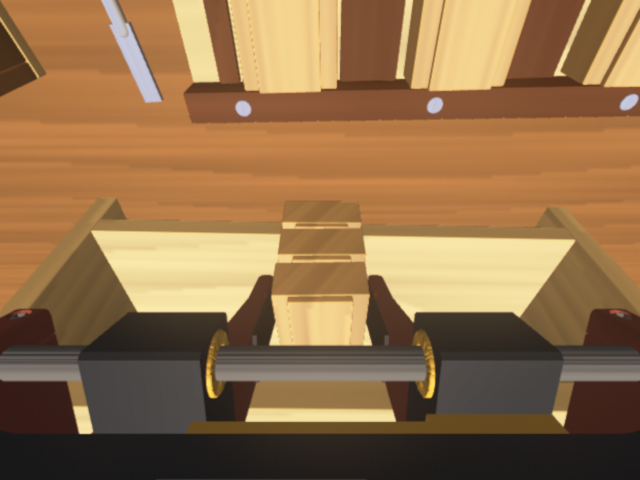

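>>> step_arm(
  motion=[
    [0.3,-3.6,-1.8,0,0,0,0],
    [0.3,-5.3,-2.7,0,0,0,0],
    [0.3,-10,6,0,0,0,0],
    [0.3,-19,24,0,0,0,0],
    [0.3,-30,46,0,0,0,0],
    [0.3,-41,68,0,0,0,0],
    [0.3,-50,86,0,0,0,0],
    [0.3,-55,95,0,0,0,0],
  ],
)

```text
time_s: 10.57
eef_pos: [0.5237, -0.0873, 0.1034]
orientation: [-0.602, 0.372, 0.368, 0.603]
force: [-0.4, -0.5, -1.8]
width: 0.0454
```

```bash
python3 -c "
from h import *
go([.505,-.088,.115],down(0,27))
s=cam('wrist');cv2.imwrite('pics/w9.png',s['pixels'])
s=cam('top');crop(s,270,110,240,180,3,'t9.png')"
```

```text
shift [-18.8, 11.4, -0.8] turn [-0.3, -0.2, -0.1]
shift [-18.8, 11.4, -0.8] turn [179.7, -0.1, 0.3]
q [0.63, 0.32, -0.64, 2.32, 1.09, 0.18, 0.58] pos [0.5237, -0.0873, 0.1034] F [-0.4, -0.5, -1.8] w 0.0454 t 10.57
```

View pics/w9.png

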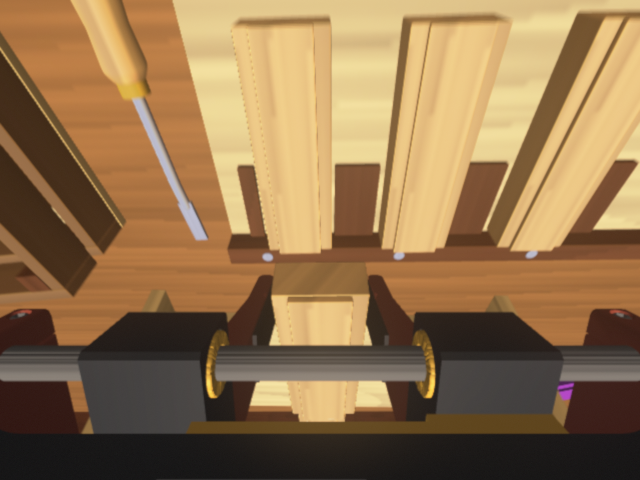

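View pics/t9.png

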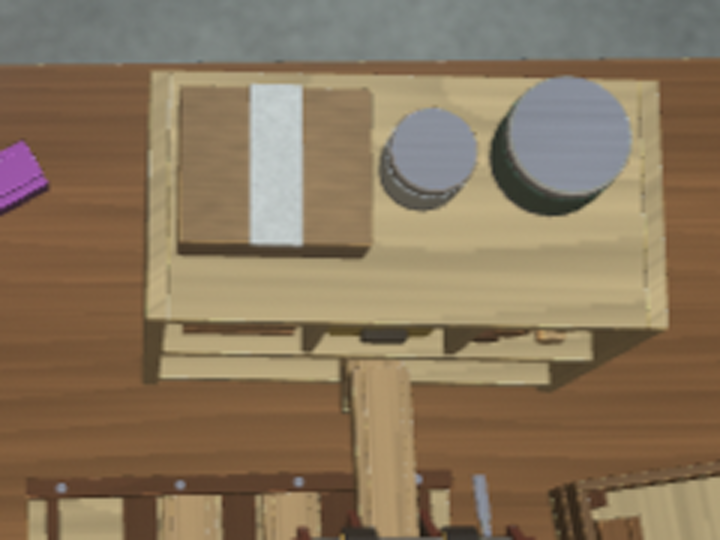

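>>> step_arm(
  motion=[
    [0.3,-9,0,0,0,0,0],
    [0.3,-14,6,0,0,0,1],
    [0.3,-19,12,0,0,0,2],
    [0.3,-24,22,0,0,0,3],
    [0.3,-29,32,0,0,0,4],
    [0.3,-33,36,0,0,0,5],
    [0.3,-33,36,0,0,0,5],
    [0.3,-33,36,0,0,0,5],
  ],
)

```text
time_s: 11.33
eef_pos: [0.4817, -0.0871, 0.1179]
orientation: [-0.585, 0.396, 0.393, 0.588]
force: [-0.4, -0.5, -0.9]
width: 0.0452
```

```bash
python3 -c "
from h import *
go([.46,0.0,.14],down(0,20))
go([.43,0.146,.14],down(0,20))
s=cam('wrist');cv2.imwrite('pics/w10.png',s['pixels'])
s=cam('side');crop(s,230,180,240,180,3,'s10.png')"
```

```text
shift [-28.8, 12.3, 87.0] turn [-0.4, -0.1, 2.2]
shift [-28.8, 12.3, 87.0] turn [179.6, 3.4, 0.1]
q [0.9, 0.29, -0.92, 2.32, 0.75, 0.32, 0.94] pos [0.4817, -0.0871, 0.1179] F [-0.4, -0.5, -0.9] w 0.0452 t 11.33
shift [-40.4, 40.9, 232.8] turn [-0.4, -0.1, 2.2]
shift [-40.4, 40.9, 232.8] turn [179.6, 3.4, 0.1]
q [0.9, 0.29, -0.92, 2.32, 0.75, 0.32, 0.94] pos [0.4817, -0.0871, 0.1179] F [-0.4, -0.5, -0.9] w 0.0452 t 11.33
```

View pics/s10.png

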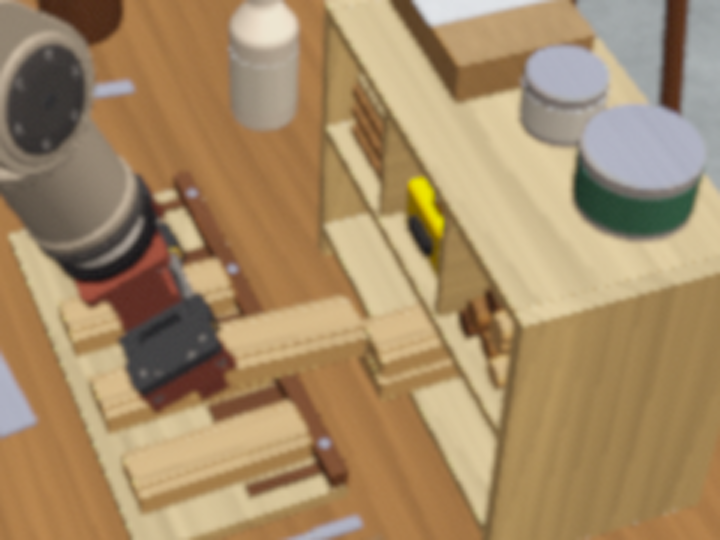

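The spare is free of the rack and firmly held, and the two beneath it look unmoved. The leaned wrist can't reach close enough in to lay it down this way round. The interface accepts either end forward, so I'll swing it 180° in yaw, set it down leaning outward, and then regrasp upright.

```bash
python3 -c "
from h import *
go([.49,-0.03,.24],down(0,22))
go([.49,-0.03,.24],down(-30,22))
s=cam('top'); P=ray(s,[[243,237]],0); print('glue',P, ray(s,[[236,217]],.17))"
```

```text
shift [-110.2, -53.7, 57.1] turn [-0.3, -0.1, 0.2]
shift [-110.2, -53.7, 57.1] turn [179.7, 0.3, 0.2]
q [0.9, 0.29, -0.92, 2.32, 0.75, 0.32, 0.94] pos [0.4815, -0.087, 0.1176] F [-1.3, -0.1, -1.2] w 0.0455 t 11.43
shift [-110.2, -53.7, 57.1] turn [27.5, 11.2, 0.2]
shift [-110.2, -53.7, 57.1] turn [-151.8, -0.2, 15.2]
q [0.9, 0.29, -0.92, 2.32, 0.75, 0.32, 0.94] pos [0.4815, -0.087, 0.1176] F [-1.3, -0.1, -1.2] w 0.0455 t 11.43
glue [[0.65790251 0.29450133 0.        ]] [[0.6753467  0.28698667 0.17      ]]
```

>>> step_arm(
  motion=[
    [0.3,-15,-7,7,0,0,0],
    [0.3,-32,-15,15,0,0,0],
    [0.3,-50,-24,25,4,1.5,0],
    [0.3,-68,-33,35,9,3.5,0],
    [0.3,-85,-42,45,14,5.5,0],
    [0.3,-100,-50,53,19,8,0],
    [0.3,-110,-54,57,24,10,0],
    [0.3,-110,-54,57,27.5,11,0],
  ],
)

```text
time_s: 12.15
eef_pos: [0.492, -0.0275, 0.2429]
orientation: [-0.464, 0.531, 0.228, 0.671]
force: [0.6, -0.0, -2.3]
width: 0.0458
```

```bash
python3 -c "
from h import *
go([.5,0.02,.26],down(-80,22))
s=cam('wrist');cv2.imwrite('pics/w11.png',s['pixels'])"
```

```text
shift [-22.0, 9.1, 45.2] turn [46.2, 19.1, 0.2]
shift [-22.0, 9.1, 45.2] turn [-132.0, -0.3, 23.6]
q [0.84, 0.07, -1.09, 2.15, 0.51, 0.73, 0.45] pos [0.492, -0.0275, 0.2429] F [0.6, -0.0, -2.3] w 0.0458 t 12.15
```

View pics/w11.png

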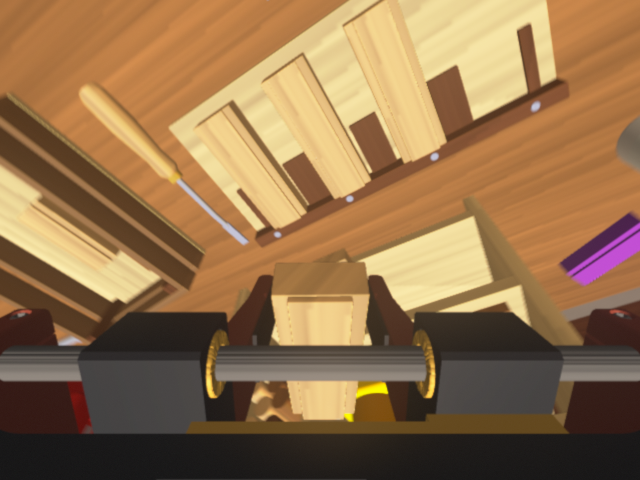

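>>> step_arm(
  motion=[
    [0.3,-2,1,5,6,2.5,0],
    [0.3,-5,2,10,12,5,0],
    [0.3,-8,3,17,18,7.5,0],
    [0.3,-11,5,24,24,10,0],
    [0.3,-14,6,30,30,12.5,0],
    [0.3,-18,7,36,36,15,0],
    [0.3,-20,8,42,42,17.5,0],
    [0.3,-22,9,45,46,19,0],
  ],
)

```text
time_s: 12.87
eef_pos: [0.4984, 0.0186, 0.256]
orientation: [-0.196, 0.681, -0.073, 0.702]
force: [-0.2, -0.1, -1.8]
width: 0.0458
```

```bash
python3 -c "
from h import *
go([.5,0.05,.24],down(-130,22))"
```

```text
shift [3.4, 34.4, 7.1] turn [46.6, 18.6, 0.1]
shift [3.4, 34.4, 7.1] turn [-131.7, -0.1, 22.8]
q [0.41, 0.31, -0.97, 1.91, 0.64, 1.28, -0.64] pos [0.4984, 0.0186, 0.256] F [-0.2, -0.1, -1.8] w 0.0458 t 12.87
```

>>> step_arm(
  motion=[
    [0.3,0,4,1,6,2.5,0],
    [0.3,0,8,2,12,5,0],
    [0.3,1,13,3,18,7.5,0],
    [0.3,1,18,4,24,10,0],
    [0.3,2,22,5,30,12.5,0],
    [0.3,2,27,6,36,15,0],
    [0.3,3,31,7,42,17,0],
    [0.3,3,34,7,46,18.6,0],
  ],
)

```text
time_s: 13.53
eef_pos: [0.4998, 0.0485, 0.2399]
orientation: [0.107, 0.7, -0.362, 0.606]
force: [0.5, -0.5, -1.5]
width: 0.046
```

```bash
python3 -c "
from h import *
go([.49,0.10,.2],down(-179,25))"
```

```text
shift [24.4, 46.1, -40.2] turn [45.4, 19.6, -2.6]
shift [24.4, 46.1, -40.2] turn [-132.6, 3.2, 24.3]
q [0.24, 0.47, -0.79, 1.71, 0.45, 1.49, -1.37] pos [0.4998, 0.0485, 0.2399] F [0.5, -0.5, -1.5] w 0.046 t 13.53
```

>>> step_arm(
  motion=[
    [0.3,3,6,-5,6,2.5,0],
    [0.3,6,12,-10,12,5,0],
    [0.3,9,18,-15,18,7.5,-0.5],
    [0.3,12,24,-20,24,10,-1],
    [0.3,15,30,-26,30,13,-1.5],
    [0.3,19,36,-32,36,16,-2],
    [0.3,22,42,-37,42,18,-2.5],
    [0.3,24,46,-40,45.4,19.6,-2.6],
  ],
)

```text
time_s: 14.2
eef_pos: [0.4898, 0.0996, 0.2001]
orientation: [0.375, 0.599, -0.594, 0.385]
force: [-0.4, -0.2, -1.5]
width: 0.0459
```

```bash
python3 -c "
from h import *
go([.482,0.147,.1],down(-179.4,27))
s=cam('wrist');cv2.imwrite('pics/w12.png',s['pixels'])
s=cam('side');crop(s,200,150,240,180,3,'s12.png')"
```

```text
shift [93.6, 35.9, -47.7] turn [0.3, 0.3, -2.0]
shift [93.6, 35.9, -47.7] turn [-179.7, 3.1, 0.4]
q [0.2, 0.55, -0.64, 1.66, 0.15, 1.44, -2.04] pos [0.4898, 0.0996, 0.2001] F [-0.4, -0.2, -1.5] w 0.0459 t 14.2
```

View pics/w12.png

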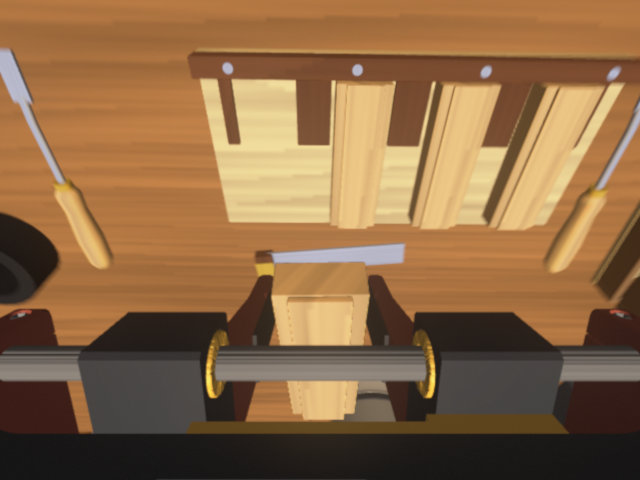

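View pics/s12.png

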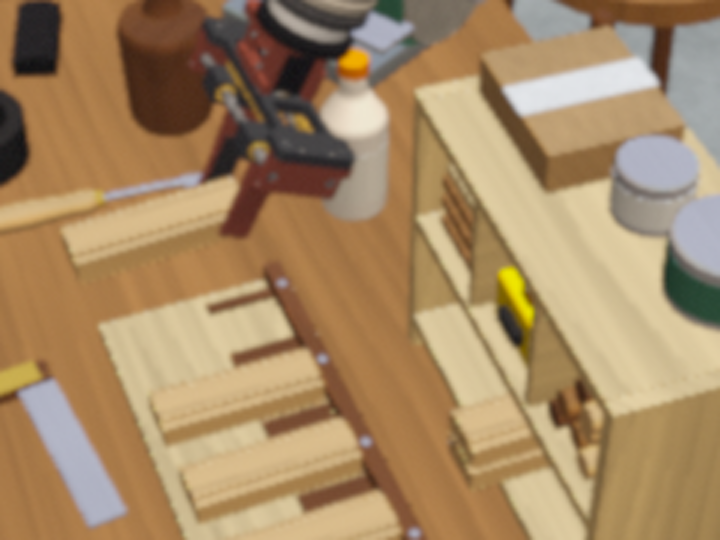

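```bash
python3 -c "
from h import *
s=cam('top'); crop(s,270,330,110,90,6,'t13.png')
print(ray(s,[[296,360],[290,361],[302,361],[363,352]],.01))
s=cam('wrist'); np.savez('w13.npz',**s)
print(ray(s,[[258,252],[272,252],[405,244]],.01), 'spare end shoulder', (lambda T: np.round(T,4))(s['R']@np.zeros(3)+s['t']))"
```

```text
[[ 0.34254885  0.15782842  0.01      ]
 [ 0.34034562  0.1728377   0.01      ]
 [ 0.33987856  0.14285177  0.01      ]
 [ 0.35951654 -0.01051008  0.01      ]]
[[ 0.34896572  0.17194834  0.01      ]
 [ 0.3493128   0.15459522  0.01      ]
 [ 0.3655881  -0.00812283  0.01      ]] spare end shoulder [0.0868 0.2724 0.6464]
```

View pics/t13.png

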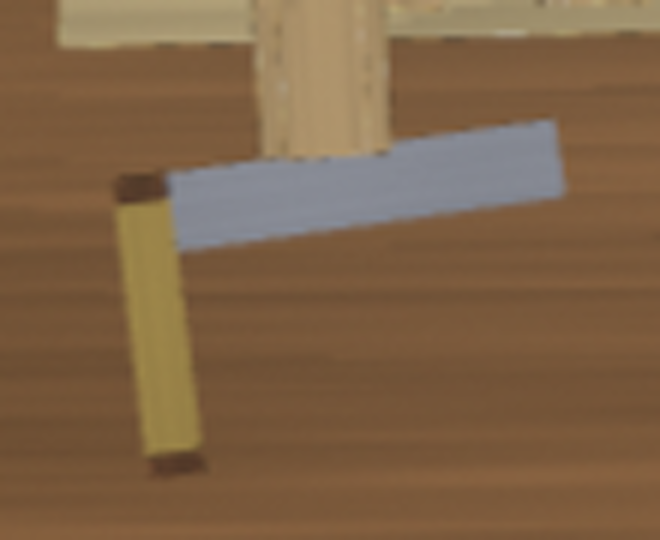

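```bash
python3 -c "
from h import *
go([.487,0.147,.10],down(-179.4,26.3))
go([.487,0.147,.025],down(-179.4,26.3))"
```

```text
shift [92.4, 41.3, -47.9] turn [0.7, 0.4, -1.4]
shift [92.4, 41.3, -47.9] turn [-179.3, 2.1, 0.7]
q [0.2, 0.55, -0.64, 1.66, 0.15, 1.44, -2.03] pos [0.4896, 0.0993, 0.2013] F [0.8, -0.5, -1.7] w 0.0455 t 14.4
shift [160.4, 73.0, -48.0] turn [0.7, 0.4, -1.4]
shift [160.4, 73.0, -48.0] turn [-179.3, 2.1, 0.7]
q [0.2, 0.55, -0.64, 1.66, 0.15, 1.44, -2.03] pos [0.4896, 0.0993, 0.2013] F [0.8, -0.5, -1.7] w 0.0455 t 14.4
```

>>> step_arm(
  motion=[
    [0.3,10,4,-8,0.7,0.4,0],
    [0.3,30,13,-20,0.7,0.4,-0.5],
    [0.3,50,22,-32,0.7,0.4,-1],
    [0.3,70,32,-42,0.7,0.4,-1.4],
    [0.3,86,39,-48,0.7,0.4,-1.4],
    [0.3,92,41,-48,0.7,0.4,-1.4],
    [0.3,92,41,-48,0.7,0.4,-1.4],
    [0.3,92,41,-48,0.7,0.4,-1.4],
  ],
)

```text
time_s: 15.07
eef_pos: [0.4869, 0.1473, 0.1011]
orientation: [0.37, 0.602, -0.6, 0.375]
force: [0.3, -0.8, -0.8]
width: 0.0459
```

```bash
python3 -c "
from h import *
go([.487,0.147,.025],down(-179.4,26.3))
s=cam('side');np.save('s14.npy',s['pixels']);crop(s,220,220,120,120,6,'s14.png')
s=cam('wrist');cv2.imwrite('pics/w14.png',s['pixels'])"
```

```text
shift [68.2, 33.9, 0.3] turn [-0.2, -0.0, 0.0]
shift [68.2, 33.9, 0.3] turn [179.8, 0.1, 0.0]
q [0.11, 0.7, -0.62, 1.7, 0.19, 1.29, -2.13] pos [0.4869, 0.1473, 0.1011] F [0.3, -0.8, -0.8] w 0.0459 t 15.07
```

View pics/s14.png

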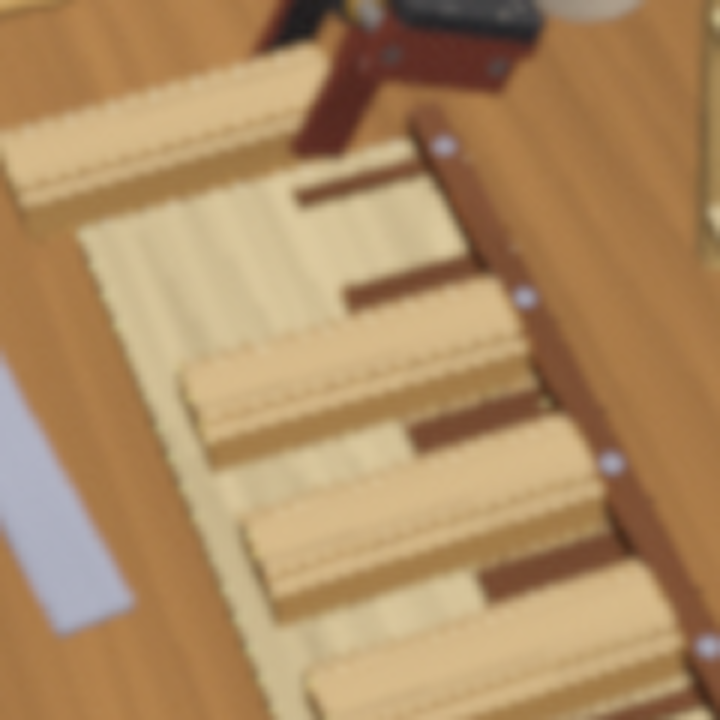

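View pics/w14.png

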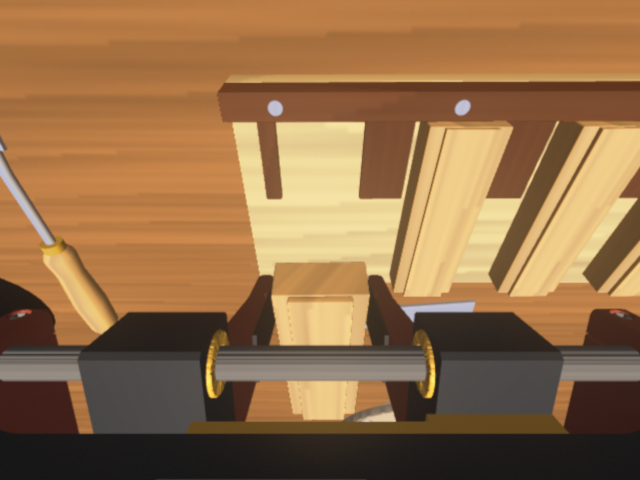

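>>> step_arm(
  motion=[
    [0.3,14,7,0,0,0,0],
    [0.3,30,15,0,0,0,0],
    [0.3,44,22,0,0,0,0],
    [0.3,55,27,0,0,0,0],
    [0.3,61,30,0,0,0,0],
    [0.3,64,32,0,0,0,0],
    [0.3,66,33,0,0,0,0],
    [0.3,66,33,0,0,0,0],
  ],
)

```text
time_s: 15.83
eef_pos: [0.4872, 0.1474, 0.027]
orientation: [0.37, 0.602, -0.6, 0.375]
force: [0.5, 0.7, -1.7]
width: 0.0458
```

```bash
python3 -c "
from h import *
go([.487,0.147,.024],down(-179.4,26.3))
s=cam('side');crop(s,220,220,120,120,6,'s15.png')
s=cam('wrist');cv2.imwrite('pics/w15.png',s['pixels'])"
```

```text
shift [2.8, 1.2, 0.4] turn [-0.2, -0.0, 0.1]
shift [2.8, 1.2, 0.4] turn [179.8, 0.1, 0.0]
q [0.09, 0.79, -0.59, 1.72, 0.24, 1.17, -2.15] pos [0.4872, 0.1474, 0.027] F [0.5, 0.7, -1.7] w 0.0458 t 15.83
```

View pics/s15.png

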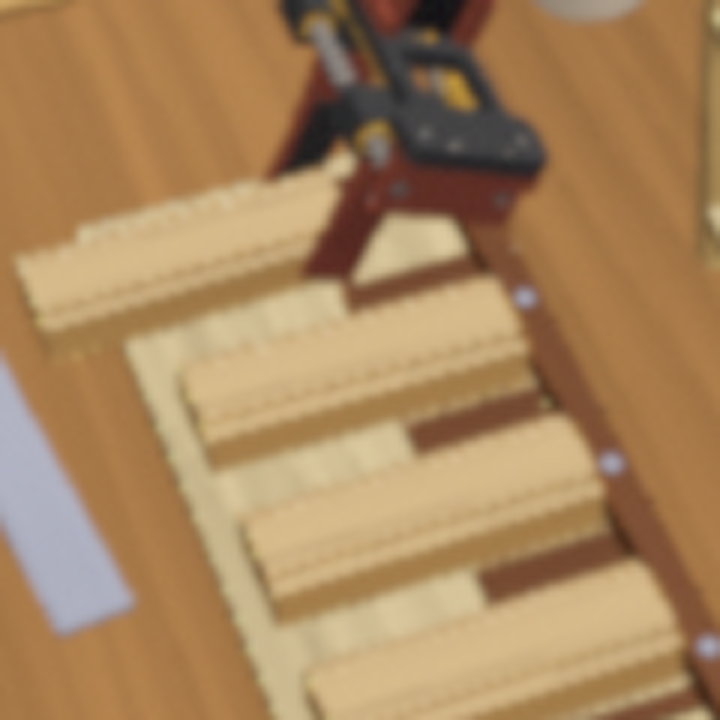

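View pics/w15.png

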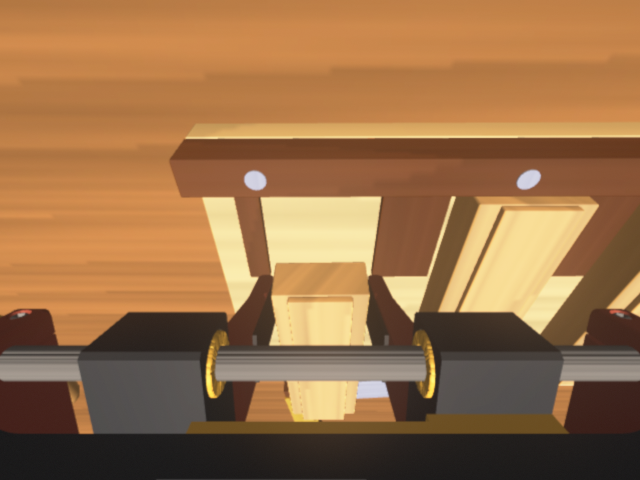

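>>> step_arm(
  motion=[
    [0.3,0.9,0.4,0,0,0,0],
    [0.3,1.8,0.9,0,0,0,0],
    [0.3,2.7,1.3,0,0,0,0],
    [0.3,2.7,1.3,0,0,0,0],
  ],
)

```text
time_s: 16.27
eef_pos: [0.4874, 0.1475, 0.0246]
orientation: [0.371, 0.602, -0.6, 0.375]
force: [0.5, 0.3, 3.0]
width: 0.0457
```

>>> step_arm(
  motion=[
    [0.3,0.9,0.4,0,0,0,0],
    [0.3,0.9,0.4,0,0,0,0],
  ],
)

```text
time_s: 16.43
eef_pos: [0.4874, 0.1475, 0.0243]
orientation: [0.371, 0.602, -0.6, 0.375]
force: [0.5, -1.4, 8.7]
width: 0.0455
```

>>> step_arm(
  motion=[
    [0.3,-0.9,-0.4,0,0,0,0],
    [0.4,-0.9,-0.4,0,0,0,0],
    [0.55,-0.9,-0.4,0,0,0,0],
    [0.68,-0.9,-0.4,0,0,0,0],
    [0.68,-0.9,-0.4,0,0,0,0],
    [0.68,-10,-0.4,0,0,0,0],
    [0.68,-35,-0.4,0,0,0,0],
    [0.68,-70,-0.4,0,0,0,0],
  ],
)

```text
time_s: 17.1
eef_pos: [0.5155, 0.1468, 0.0851]
orientation: [0.368, 0.603, -0.601, 0.374]
force: [1.0, -0.5, -0.7]
width: 0.0594
```

```bash
python3 -c "
from h import *
go([.48,0.147,.16],down(-179.4,0))
s=cam('wrist');cv2.imwrite('pics/w16.png',s['pixels'])"
```

```text
shift [-51.0, -65.4, -0.3] turn [-0.1, 0.1, 26.7]
shift [-51.0, -65.4, -0.3] turn [175.0, 41.5, -0.2]
q [0.09, 0.75, -0.6, 1.63, 0.21, 1.31, -2.12] pos [0.5155, 0.1468, 0.0851] F [1.0, -0.5, -0.7] w 0.0594 t 17.1
```

View pics/w16.png

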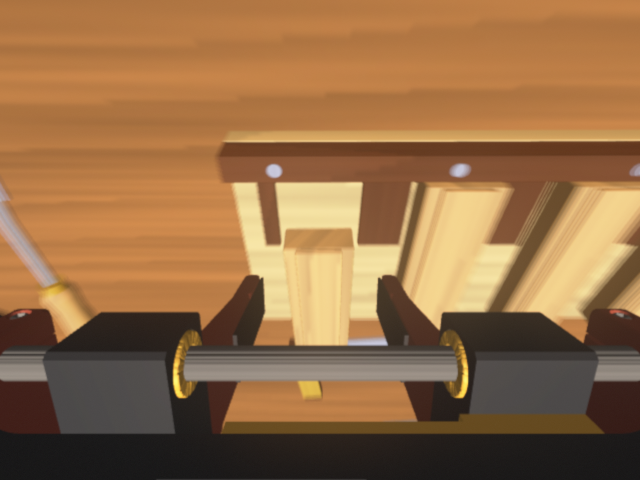

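>>> step_arm(
  motion=[
    [0.7,-15,-12,0,0,0,4],
    [0.7,-28,-28,0,0,0,9],
    [0.7,-40,-45,0,0,0,14],
    [0.7,-48,-58,0,0,0,20],
    [0.7,-51,-65,0,0,0,26.7],
    [0.7,-51,-65,0,0,0,26.7],
    [0.7,-51,-65,0,0,0,26.7],
    [0.7,-51,-65,0,0,0,26.7],
  ],
)

```text
time_s: 17.82
eef_pos: [0.4828, 0.1473, 0.161]
orientation: [0.5, 0.5, -0.497, 0.504]
force: [0.4, -0.9, -0.1]
width: 0.0616
```

```bash
python3 -c "
from h import *
go([.44,0.147,.06],down(-179.4,0))
s=cam('wrist');cv2.imwrite('pics/w17.png',s['pixels']);np.savez('w17.npz',**s)
s=cam('top');crop(s,270,240,110,120,6,'t17.png')"
```

```text
shift [100.7, -43.4, -0.1] turn [-0.2, 0.1, -0.3]
shift [100.7, -43.4, -0.1] turn [179.8, -0.5, -0.1]
q [0.14, 0.34, -0.67, 1.99, 0.28, 0.9, -2.24] pos [0.4828, 0.1473, 0.161] F [0.4, -0.9, -0.1] w 0.0616 t 17.82
```

View pics/w17.png

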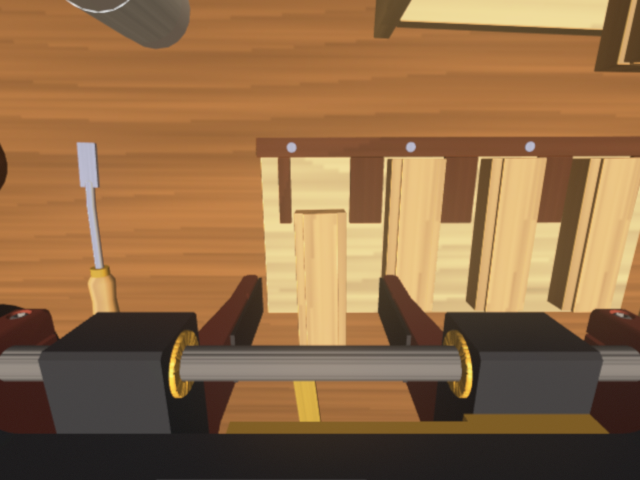

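View pics/t17.png

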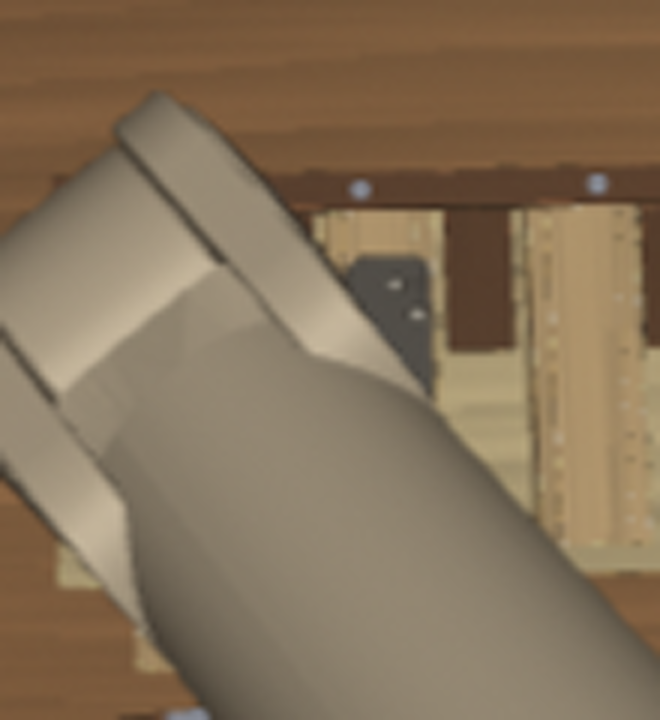

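```bash
python3 -c "
from h import *
s=np.load('w17.npz'); crop(s,255,130,110,230,3.4,'w17c.png')
print(ray(s,[[295,212],[347,211],[299,340],[346,340]],.037))"
```

```text
[[0.50643615 0.16868785 0.037     ]
 [0.50758338 0.12328342 0.037     ]
 [0.38109251 0.16646623 0.037     ]
 [0.38131008 0.12082769 0.037     ]]
```

View pics/w17c.png

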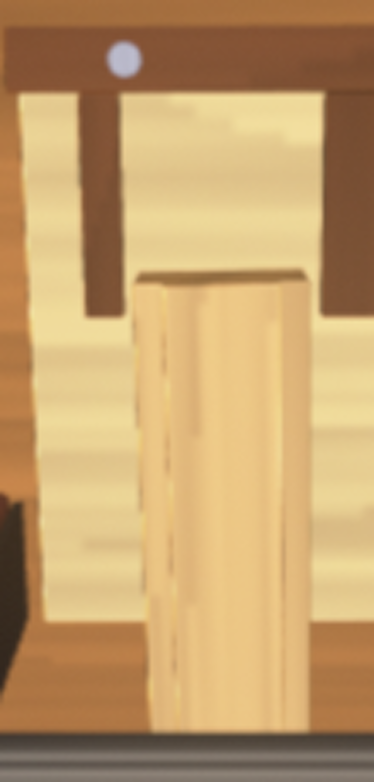

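>>> step_arm(
  motion=[
    [0.7,15,-15,-1,0,0,0],
    [0.7,40,-35,-1,0,0,0],
    [0.7,75,-43,-1,0,0,0],
    [0.7,105,-43,-1,0,0,0],
    [0.7,125,-43,-1,0,0,0],
    [0.7,134,-43,-1,0,0,0],
    [0.7,136,-43,-1,0,0,0],
    [0.7,136,-43,-1,0,0,0],
  ],
)

```text
time_s: 18.58
eef_pos: [0.4404, 0.1483, 0.0239]
orientation: [0.499, 0.5, -0.497, 0.503]
force: [-0.2, 0.2, -0.5]
width: 0.0614
```

```bash
python3 -c "
from h import *
go([.487,0.1463,.025],down(-179.4,0))
s=cam('side');crop(s,200,220,140,120,5,'s18.png')"
```

```text
shift [-0.9, 46.6, 2.3] turn [-0.2, 0.1, -0.3]
shift [-0.9, 46.6, 2.3] turn [179.8, -0.4, -0.1]
q [-0.0, 0.51, -0.55, 2.17, 0.49, 0.58, -2.48] pos [0.4404, 0.1483, 0.0239] F [-0.2, 0.2, -0.5] w 0.0614 t 18.58
```

View pics/s18.png

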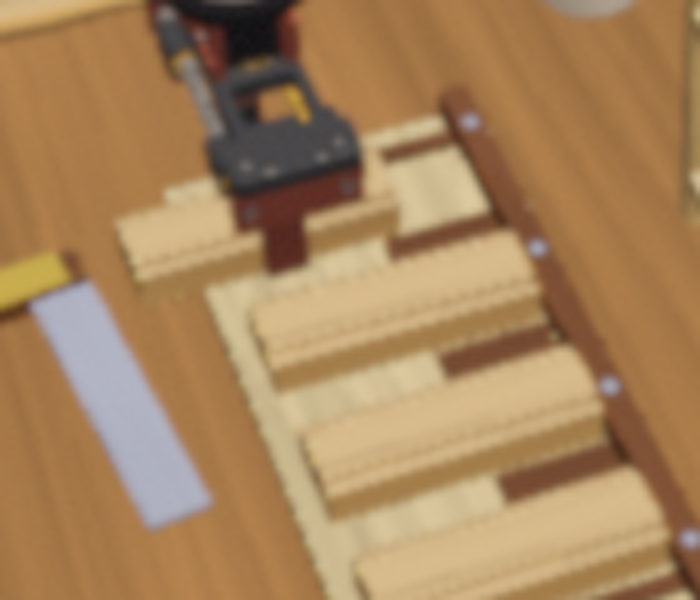

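>>> step_arm(
  motion=[
    [0.7,0,0,2,0,0,0],
    [0.3,0,0,2,0,0,0],
    [0.3,0,0,2,0,0,0],
    [0.3,0,0,2,0,0,0],
    [0.3,0,0,2,0,0,0],
    [0.3,0,0,2,0,0,0],
  ],
  newtons=12,
)

```text
time_s: 19.13
eef_pos: [0.4405, 0.146, 0.0251]
orientation: [0.5, 0.5, -0.497, 0.504]
force: [-1.4, -1.4, 7.3]
width: 0.0457
```

>>> step_arm(
  motion=[
    [0.3,-1,5,2,0,0,0],
    [0.3,-1,12,2,0,0,0],
    [0.3,-1,20,2,0,0,0],
    [0.3,-1,28,2,0,0,0],
    [0.3,-1,34,2,0,0,0],
    [0.3,-1,38,2,0,0,0],
    [0.3,-1,40,2,0,0,0],
    [0.3,-1,40,2,0,0,0],
  ],
)

```text
time_s: 19.8
eef_pos: [0.4804, 0.1443, 0.0255]
orientation: [0.5, 0.5, -0.497, 0.503]
force: [0.2, -0.4, -1.8]
width: 0.046
```

```bash
python3 -c "
from h import *
go([.487,0.1463,.023],down(-179.4,0))
s=cam('wrist');crop(s,240,150,160,130,5,'w19.png');np.savez('w19.npz',**s)"
```

```text
shift [2.5, 6.6, -2.0] turn [-0.2, 0.1, -0.3]
shift [2.5, 6.6, -2.0] turn [179.8, -0.5, -0.1]
q [0.03, 0.54, -0.55, 2.09, 0.48, 0.63, -2.42] pos [0.4804, 0.1443, 0.0255] F [0.2, -0.4, -1.8] w 0.046 t 19.8
```

View pics/w19.png

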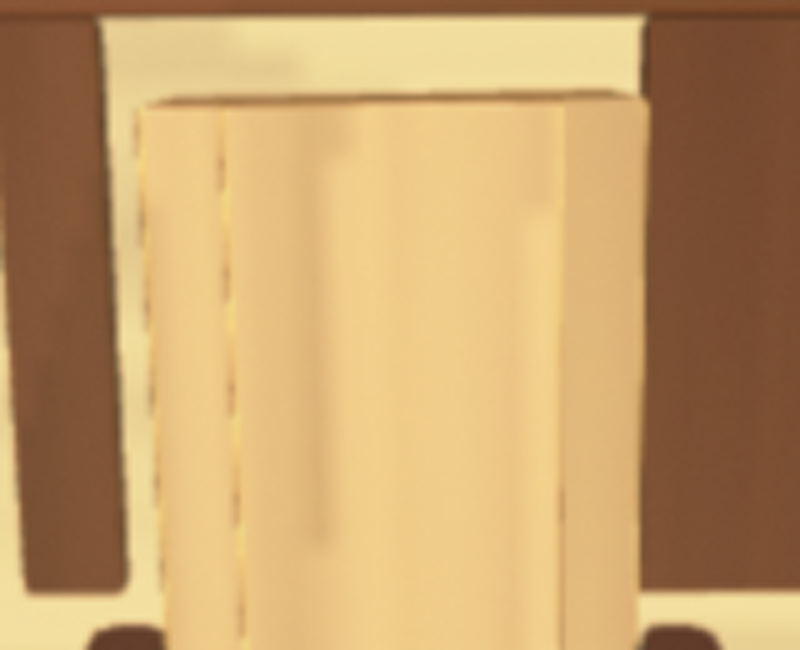

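```bash
python3 -c "
from h import *
s=np.load('w19.npz')
P=lambda c:(np.array(c)+.5)/5-.5+np.array([240,150])
print(ray(s,P([[140,103],[648,98],[165,620],[640,620]]),.037)); print('batten',ray(s,P([[380,14]]),.034),ray(s,P([[380,14]]),.015),'blocks',ray(s,P([[127,580],[640,580],[100,20],[645,20]]),.02))"
```

```text
[[0.54510737 0.16774265 0.037     ]
 [0.54582933 0.12246355 0.037     ]
 [0.49626204 0.16700498 0.037     ]
 [0.49651944 0.12104201 0.037     ]]
batten [[0.55292195 0.14640469 0.034     ]] [[0.55311529 0.14661502 0.015     ]] blocks [[0.49457306 0.17343791 0.02      ]
 [0.49488363 0.11857615 0.02      ]
 [0.55232138 0.17397877 0.02      ]
 [0.55266504 0.12058767 0.02      ]]
```

>>> step_arm(
  motion=[
    [0.3,0,2,-2,0,0,0],
    [0.3,0,4,-2,0,0,0],
    [0.3,0.5,6,-2,0,0,0],
    [0.3,1,7,-2,0,0,0],
    [0.3,1,8,-2,0,0,0],
    [0.3,1,8.5,-2,0,0,0],
    [0.3,1,8.5,-2,0,0,0],
  ],
)

```text
time_s: 20.43
eef_pos: [0.4876, 0.1466, 0.025]
orientation: [0.499, 0.5, -0.497, 0.504]
force: [-4.4, 0.2, 6.7]
width: 0.046
```

```bash
python3 -c "
from h import *
go([.487,0.1463,.023],down(-179.4,0))
s=cam('wrist');crop(s,240,150,160,130,5,'w20.png');np.savez('w20.npz',**s)"
```

```text
shift [2.0, -0.6, 0.3] turn [-0.1, 0.1, -0.3]
shift [2.0, -0.6, 0.3] turn [179.9, -0.4, -0.2]
q [0.02, 0.55, -0.55, 2.07, 0.48, 0.64, -2.41] pos [0.4876, 0.1466, 0.025] F [-4.4, 0.2, 6.7] w 0.046 t 20.43
```

View pics/w20.png

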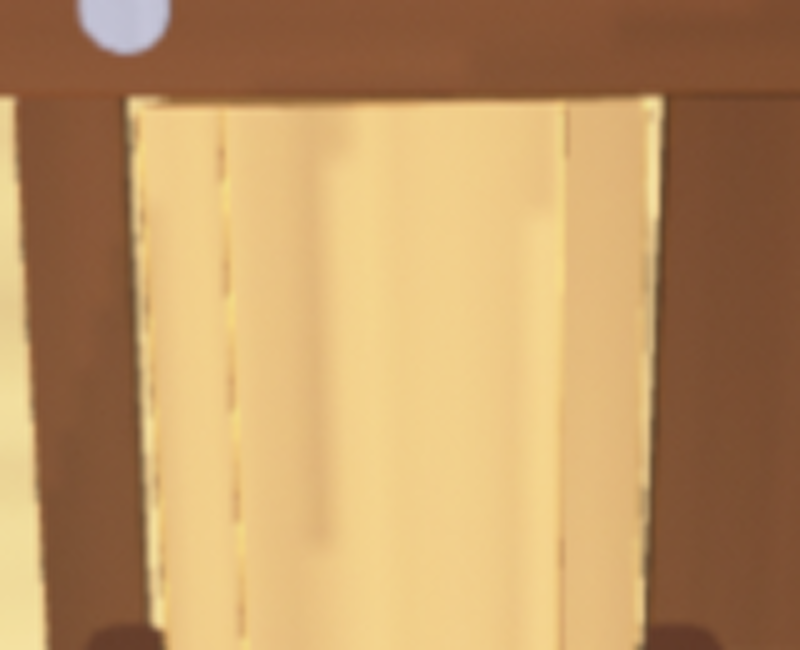

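>>> step_arm(
  motion=[
    [0.4,0,0,0,0,0,0],
    [0.5,0,0,0,0,0,0],
    [0.65,0,0,0,0,0,0],
    [0.68,0,0,0,0,0,0],
    [0.68,-10,0,0,0,0,0],
    [0.68,-40,0,0,0,0,0],
    [0.68,-80,0,0,0,0,0],
    [0.68,-120,0,0,0,0,0],
  ],
)

```text
time_s: 21.15
eef_pos: [0.4868, 0.1464, 0.146]
orientation: [0.499, 0.501, -0.497, 0.503]
force: [2.1, -0.9, -0.3]
width: 0.0596
```

```bash
python3 -c "
from h import *
go([.487,0.1463,.145],down(-179.4,0))
s=cam('wrist');cv2.imwrite('pics/w21.png',s['pixels']);np.savez('w21.npz',**s)
s=cam('side');crop(s,220,180,240,180,3.3,'s21.png')"
```

```text
shift [1.0, 0.2, 0.1] turn [-0.1, 0.1, -0.2]
shift [1.0, 0.2, 0.1] turn [179.9, -0.3, -0.1]
q [0.14, 0.37, -0.67, 1.99, 0.3, 0.87, -2.26] pos [0.4868, 0.1464, 0.146] F [2.1, -0.9, -0.3] w 0.0596 t 21.15
```

View pics/w21.png

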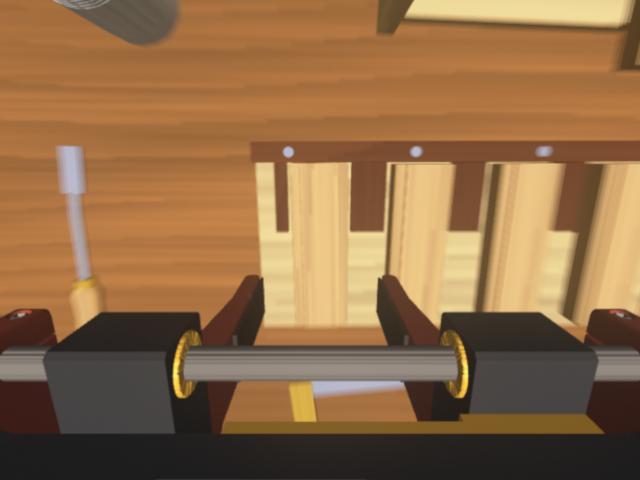

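View pics/s21.png

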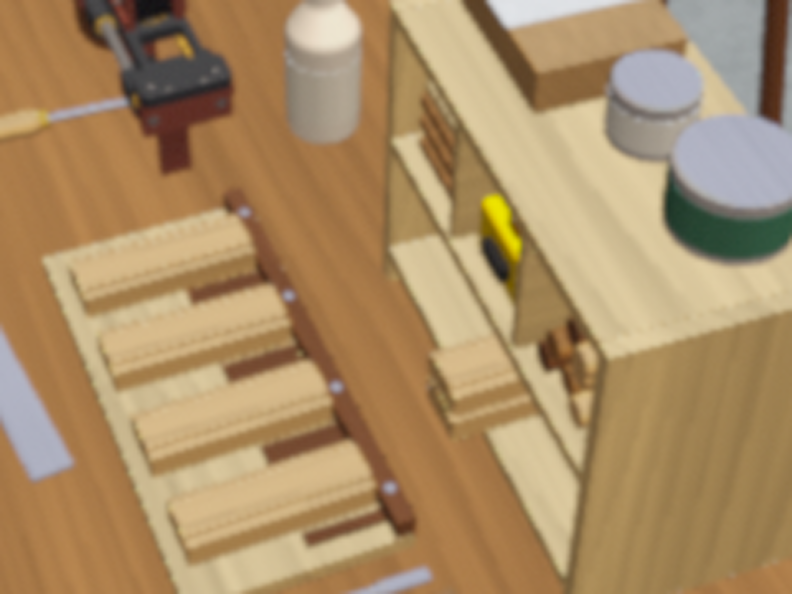

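>>> step_arm(
  motion=[
    [0.68,-40,0,0,0,0,0],
    [0.68,-75,0,20,0,0,0],
    [0.68,-90,0,60,0,0,0],
    [0.68,-90,0,100,0,0,0],
    [0.68,-90,-10,140,0,0,0],
    [0.68,-90,-20,175,0,0,0],
    [0.68,-90,-20,200,0,0,0],
    [0.68,-90,-20,200,0,0,0],
  ],
)

```text
time_s: 21.92
eef_pos: [0.4675, -0.0598, 0.2347]
orientation: [0.501, 0.497, -0.5, 0.502]
force: [0.1, 0.1, -0.5]
width: 0.0597
```

```bash
python3 -c "
from h import *
s=cam('wrist'); cv2.imwrite('pics/w22.png',s['pixels']);np.savez('w22.npz',**s)
w=cam('top'); np.savez('t22.npz',**w); crop(w,270,210,160,140,5,'t22.png')
a=np.load('top.npy').astype(int); d=np.abs(a-w['pixels']).sum(2).astype(np.uint8); cv2.imwrite('pics/d22.png',np.clip(d.astype(int)*2,0,255).astype(np.uint8))"
```

```text
(no output)
```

View pics/w22.png

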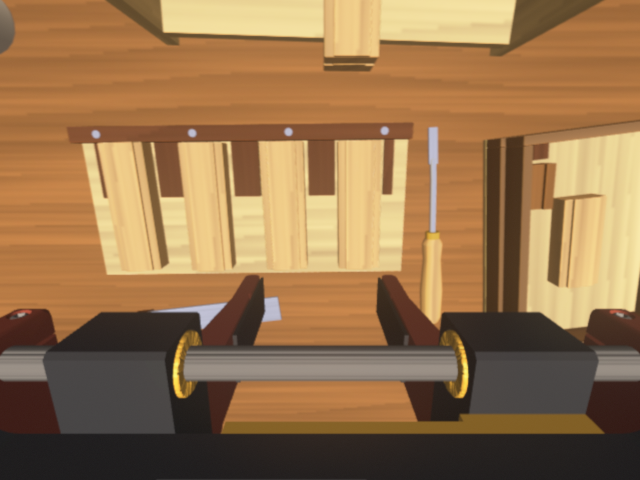

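View pics/t22.png

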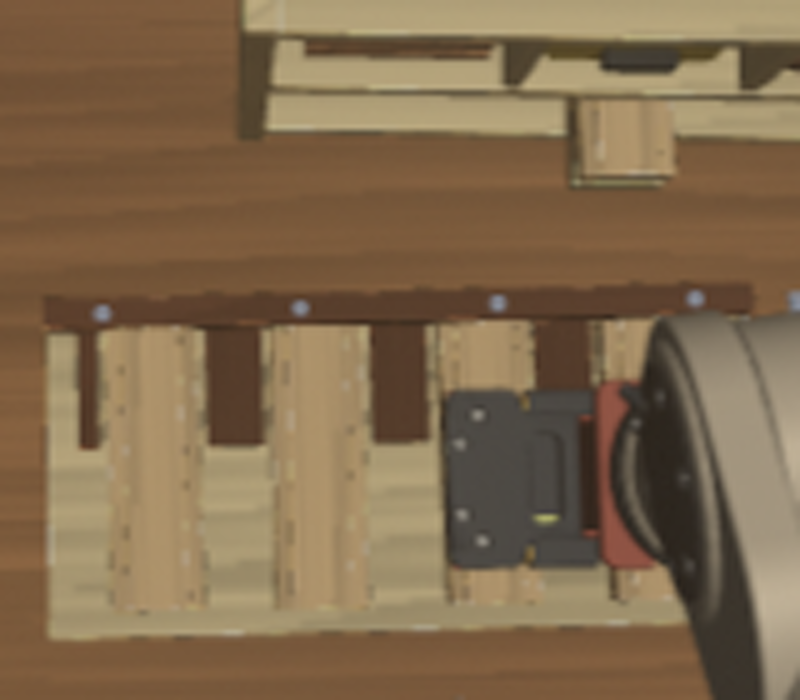

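```bash
python3 -c "
from h import *
w=np.load('t22.npz');P=lambda c:(np.array(c)+.5)/5-.5+np.array([270,210])
print('spare',ray(w,P([[110,610],[206,609],[103,328],[198,327]]),.037)); print('r3',ray(w,P([[275,608],[369,606]]),.037))
print('mid',ray(w,P([[580,178],[676,177]]),.088))
a=np.load('top.npy').astype(int);d=np.abs(a-w['pixels']).sum(2)>60
for n,(x,y,W,H) in dict(r3=(324,275,22,60),r2left=(356,275,6,58),glue=(225,205,35,40),gouge_a=(200,265,25,105),mallet=(130,250,60,50),gougeb=(425,260,25,20),stacklow=(383,243,22,6)).items(): print(n,int(d[y:y+H,x:x+W].sum()))
print(state()['force'],state()['qvel'].round(3))"
```

```text
spare [[0.41328029 0.16732035 0.037     ]
 [0.41306309 0.11992947 0.037     ]
 [0.55275114 0.16997088 0.037     ]
 [0.55261631 0.12221694 0.037     ]]
r3 [[0.41304351 0.08583213 0.037     ]
 [0.41332689 0.0393273  0.037     ]]
mid [[ 0.61835768 -0.06497134  0.088     ]
 [ 0.61826095 -0.11190514  0.088     ]]
r3 0
r2left 120
glue 0
gouge_a 0
mallet 0
gougeb 138
stacklow 38
[-0.81792774  0.49772903 -0.31897602] [-0.035  0.006 -0.036 -0.004 -0.004 -0.002 -0.007]
```

>>> step_arm(
  motion=[
    [0.68,0,0,0,0,0,0],
    [0.68,0,0,0,0,0,0],
    [0.68,0,0,0,0,0,0],
  ],
)

```text
time_s: 22.27
eef_pos: [0.4688, -0.0521, 0.2348]
orientation: [0.499, 0.501, -0.496, 0.504]
force: [0.0, -0.2, -0.0]
width: 0.0595
```

```bash
python3 -c "
from rig import hand_in
print(hand_in())"
```

```text
the job is handed in; nothing more can be done
None
```

I handed the job in at 22.3 s robot time (limit 64 s); the rig reports no verdict.

- **Short moulding:** I took it from place 3 and set it down in the crate. The last wrist view still shows it lying flat there, released.
- **Top spare:** I gripped it at a 27° slant and drew it clear of the rack. I turned it end for end in the air, because the slanted wrist could not reach in far enough to lay it down as it was. Then I set it face up in place 3, regripped it upright and pushed it until it met the stop at about 4 N.

**Last checks:**
- The spare's centre is at y ≈ 0.145, against 0.146–0.147 measured for the place.
- It is about 0.3° off the board's axis, and its ends line up with the neighbouring moulding to about 1 mm.
- The middle spare's near end is within about 1 mm of where it was. The bottom spare was only checked by eye.
- The mouldings on the board look undisturbed. Before-and-after pixels are identical for the one next to place 3, gouge_a, the mallet and the glue bottle.
- The arm touches nothing; the wrist force was about 0 N at hand-in.

**Not fully checked:** the pixel comparison was no use for the two right-hand mouldings and gouge_b, because the arm covered part of the view. They looked undisturbed in the wrist picture. The bottom edge of the stack also showed changed pixels, which I put down to the top spare no longer being there.

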